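# Tip the heel blocks into the freed tray

## Task

The wooden last is standing in the tray where the heel blocks belong: first lift it out and stand it upright on the black rubber mat, lengthwise and wholly on the mat, and let go of it. Then take the pan by its handle and tip it over the tray, holding it tipped until all four heel blocks lie in the tray, and stand the empty pan upright again in the middle of its cork pad. Do not knock over or shift anything else on the bench.

Things in the scene. Friction and masses are not known exactly. Their poses are not given: they have to be found in the camera images.
- tray: Open wooden tray fixed to the bench, 240 (its x) x 170 (its y) x 50 mm high, walls and floor 6 mm thick. Origin: centre of its underside, on the bench; z up. At the start the wooden last stands in it.
- mat: Flat black rubber mat fixed to the bench, 260 (its x) x 130 (its y) x 4 mm. Origin: centre of its underside; z up.
- pad: Round cork pad fixed to the bench, 140 mm across, 4 mm thick. Origin: centre of its underside; z up. The pan starts on it.
- last: Brown wooden shoe last (foot form), 200 long (its x, toe at +x) x 74 wide x 105 mm high, 0.3 to 0.5 kg. Origin: on the flat sole, midway along; z up when it stands. Its ankle is an upright block with flat parallel sides, 66 mm along x (centred at x = -56 mm) and 38 mm wide across y, from z = 62 mm to the top at z = 105 mm: grip it there across y.
- pan: Round aluminium pan with one straight handle. Bowl: foot 80 mm and rim 152 mm across, 50 mm high, wall 3 mm, floor 4 mm, sides flaring 36 degrees from upright. About 0.22 kg empty. Origin: centre of the foot's underside; z is the bowl's axis (up when it stands); the handle points along -x. Contains the four heel blocks; when it is tipped somewhat past level (about 105 degrees from upright) they slide out.
- pan_mouth (a point): Centre of the pan's mouth, in the rim plane, 50 mm above the pan's origin along its z. Axes as the pan's.
- pan_handle (a point): Point to grip on the pan's handle, 135 mm from the bowl's axis (at x = -135, z = 58 mm in the pan's frame). The handle is a flat bar, 12 mm thick (pan's y), 22 mm high (z = 47 to 69 mm), from x = -74 to x = -196 mm. Axes as the pan's.
- heel0_mid (a point): Centre of one of the four alike dark wooden heel blocks: D-shaped, 25 x 24 x 22 mm high, 18 g, loose; at the start it lies in the pan.
- heel1_mid (a point): Centre of one of the four alike dark wooden heel blocks: D-shaped, 25 x 24 x 22 mm high, 18 g, loose; at the start it lies in the pan.
- heel2_mid (a point): Centre of one of the four alike dark wooden heel blocks: D-shaped, 25 x 24 x 22 mm high, 18 g, loose; at the start it lies in the pan.
- heel3_mid (a point): Centre of one of the four alike dark wooden heel blocks: D-shaped, 25 x 24 x 22 mm high, 18 g, loose; at the start it lies in the pan.
- spool: Bystander: grey thread spool, 40 mm across, 70 mm high, standing loose. Origin: centre of its underside.
- bottle: Bystander: white bottle with a grey cap, 42 mm across, 150 mm high, standing loose. Origin: centre of its underside.
- tin: Bystander: low round steel tin, 42 mm across, 26 mm high, loose. Origin: centre of its underside.
- wax: Bystander: round dark wax puck, 40 mm across, 22 mm high, loose. Origin: centre of its underside.
- hammer: Bystander: hammer lying loose at the far side. Origin: below its middle.
- last_b: Bystander: grey shoe last, same shape as the wooden one, standing loose at the far left. Origin: on its sole, midway along.
Not all that is in view belongs to the job. Leave any blue, turquoise or yellow look-alike of the last alone.

How it is judged:
By the outcome, as a careful person would: the job done as asked, in the order asked, and still so for the second after the job is handed in, with the robot touching nothing.
It also fails if it takes over 67 s, if anything falls off the work surface, if the arm or the gripper's body presses on something with over 40 N, if the wrist force passes 120 N, or if a joint passes its speed limit or range.

## Robot

A 6-joint arm with a two-finger parallel gripper is mounted at the origin on the work surface. World frame = base frame: x ahead of the robot, y to its left, z up, the work surface at z = 0. Lengths are in mm, angles in degrees, forces in N, time in s.
With the tool pointing down it reaches from about 300 to 850 mm from the base axis. Payload 4.2 kg.
Tool frame: the origin (TCP) lies midway between the tips of the shut fingers; the grasp point (between the pads) lies 19 mm behind it (env.tcp_to_grasp is the distance from the TCP to the grasp point, in mm); z points along the fingers, x is the direction in which the jaws open and shut, and the axes are right-handed (so a half turn about z gives the same grasp; the last joint's range is limited). The gripper opens to 91 mm and grips with 3 to 60 N. Pads are 32 mm wide; open, the fingers measure 118 mm over their backs; the gripper's body (76 mm by 178 mm) begins 60 mm behind the grasp point.
Start: joints at [66.119, 18.312, 89.639, -0, 72.044, -1.146], TCP at [222.223, 530.339, 213.976] pointing down, gripper open.
Joint ranges: [-177.97, 177.97], [-48.28, 115.42], [12.27, 149.76], [-77.06, 257.06], [2.81, 150.46], [-146.56, 146.56]. Speed limits (degrees/s): [147.25, 147.25, 180, 180, 180, 180].

## Interface

Orientations are given as [roll, pitch, yaw] about the fixed x, y, z axes, in that order (R = Rz(yaw) Ry(pitch) Rx(roll)).
In Python, from workcell import env gives the robot as it stands.
- The arm moves only by the tool drive_tool, never from a script. Its argument "motion" is a list of rows, each a list of 2 entries, a list of its own where there are three numbers: the shift along the world's x, y, z in m, then the turn, a rotation vector about the world's x, y, z in rad. In form: [[[dx, dy, dz], [wx, wy, wz]], ...]. A call has exactly 10 rows; each row shifts and turns the commanded pose from where the row before left it; what a row does not reach is not made up. A row lasts 1/12 s, in which the tool goes at most 41.7 mm and 7.16 degrees, less where a joint would pass 70% of its speed; a pose out of reach is approached as far as the arm can. A call is refused whole if a number of a shift passes 0.0417 or a number of a turn 0.125, either way. A call with a gripper value outside its range is refused whole. "claw" is the opening, from 0 (shut) to 1 (fully open), set as the call begins (left out, the last holds). The fingers move at their own pace and stop on an object; "force" is the grip in N (left out, the last holds). Time passes only in rows, so rows that do not move let the fingers close, or fill a call up. It gives the time, the measured TCP pose, the force and the opening at its end, in the units of the state.
- env.state(): the state, without advancing time (a new reading comes with each control period).
- env.grab_frame(name): name is "scene" or "top" or "wrist"; returns the picture (480x640x3 uint8, red, green, blue); there is no depth.
- env.camera_params(name): a dict with "fov_y" (degrees; the focal length in pixels is half the picture's height over the tangent of half this angle, whatever the lens; pixels are square), "cx", "cy" (the principal point, pixels), "pose" (4x4, takes a point from camera to world coordinates). Camera axes: x right, y down, z forward; pixel columns grow to the right and rows downward; lengths in mm; the calibration is good to about 2 mm. A picture is of the moment at which its call begins: read the wrist's pose just before it. camera_params takes no time and is no camera call; for the wrist camera it gives the pose at the moment of the call.
- env.job_done(): hands the job in, once; it reports no verdict.
The state is a dict: "time_s": time; "qpos": joint angles; "qvel": joint speeds; "effort": joint torques, N m; "ee_pos": TCP position; "ee_rot": TCP orientation; "force": force on the tool from outside, world axes, zero at the start; "torque": the same for the moment, N m; "gripper_width": finger opening in mm.
Only numpy, scipy, OpenCV 4.12 (cv2) and the standard library are available. Lean on these libraries where they do the work, as an engineer would, in place of code of your own. Each camera call takes 0.05 s, during which the arm holds its last target.

## Working session

There is one attempt and no reset: what is moved stays moved. The work goes in short steps, Python scripts to look and compute and a tool call to move; the robot and the scene stay as the last step left them, time stands still between calls to the robot, and variables do not carry over. Pictures are saved under pics/ and viewed, and the job is handed in when it is done.

Besides the shell and the picture viewer there is one more tool, called after "Request:" as name([rows], argument=value, ...), one row to a line, values as JSON. drive_tool: Moves the arm, as the interface text tells. Its arguments: {"type":"object","properties":{"motion":{"type":"array","items":{"type":"array"}},"claw":{"type":"number"},"force":{"type":"number"}},"required":["motion"]}

```bash
ls; mkdir -p pics
python3 - <<'E'
from workcell import env
import cv2
for n in ("scene","top"):
    im=env.grab_frame(n); cv2.imwrite(f"pics/{n}0.png",im[:,:,::-1])
    p=env.camera_params(n); print(n,p)
print(env.state())
print(env.camera_params("wrist"))
E
```

```text
pics
scene {'fov_y': 57.47782175913471, 'cx': 312.11746433703763, 'cy': 239.28649479899937, 'pose': array([[-6.78669239e-01,  5.86912572e-01, -4.41522023e-01,
         1.03717317e+03],
       [ 7.34376849e-01,  5.50424153e-01, -3.97144678e-01,
         6.59152100e+02],
       [ 9.93518148e-03, -5.93773429e-01, -8.04570946e-01,
         1.03232705e+03],
       [ 0.00000000e+00,  0.00000000e+00,  0.00000000e+00,
         1.00000000e+00]])}
top {'fov_y': 57.698093694064184, 'cx': 317.4126431954337, 'cy': 233.31083524421487, 'pose': array([[-1.71769991e-02, -9.90554778e-01,  1.36037428e-01,
         3.54088292e+02],
       [-9.99622603e-01,  1.99306355e-02,  1.89056037e-02,
         1.71396927e+02],
       [-2.14383485e-02, -1.35661346e-01, -9.90523294e-01,
         1.09924762e+03],
       [ 0.00000000e+00,  0.00000000e+00,  0.00000000e+00,
         1.00000000e+00]])}
{'time_s': 0.1, 'qpos': array([ 6.61190989e+01,  1.83471042e+01,  8.96988830e+01, -9.15830040e-04,
        7.20435938e+01, -1.14556485e+00]), 'qvel': array([ 0.12040885, -0.29995262,  0.00185703, -0.03046552, -0.00769187,
 
[... 160 characters left out ...]
rray([222.04298164, 529.91363761, 213.21672469]), 'ee_rot': array([-1.79999080e+02,  8.95804275e-02,  6.72649475e+01]), 'force': array([-0.41600738, -0.30808787, -0.1748321 ]), 'torque': array([-0.00190761,  0.02385719,  0.01654215]), 'gripper_width': 91.42999909200412}
{'fov_y': 71.24124908437476, 'cx': 316.22508066759184, 'cy': 241.2514234196901, 'pose': array([[ 3.86248201e-01,  8.88030900e-01,  2.49426239e-01,
         1.51204152e+02],
       [ 9.22392454e-01, -3.71236407e-01, -1.06656882e-01,
         5.58383094e+02],
       [-2.11850554e-03,  2.71264910e-01, -9.62502395e-01,
         3.83752521e+02],
       [ 0.00000000e+00,  0.00000000e+00,  0.00000000e+00,
         1.00000000e+00]])}
```

View pics/scene0.png

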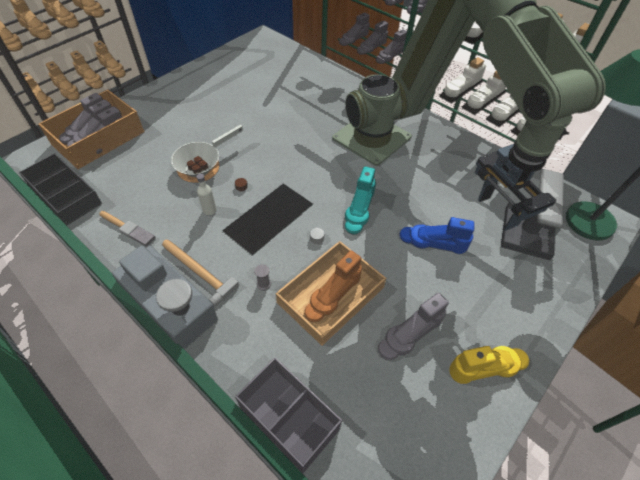

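View pics/top0.png

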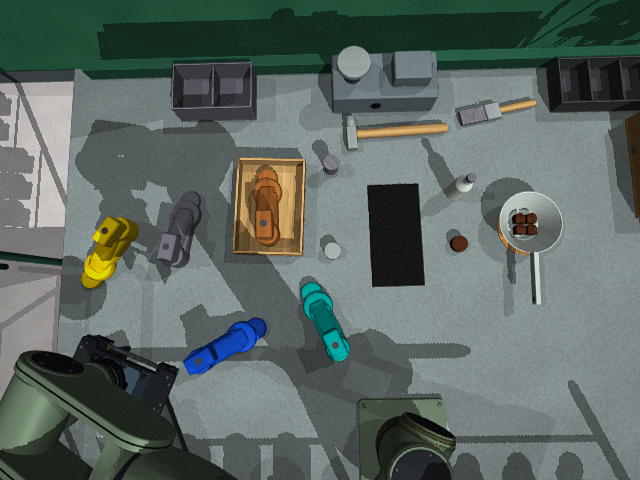

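Candidates for the last, in the top view: brown in the tray at (265,205), grey (180,230), yellow (110,250), blue (225,345) and turquoise (325,320). By the description it's the brown one at (265,205), in the tray. Next I'll take close crops and measure.

```bash
cat > h.py <<'E'
import numpy as np, cv2
from workcell import env
def K(p): 
    f=240/np.tan(np.radians(p['fov_y']/2)); return f
def ray(p,u,v):
    f=K(p); d=np.array([(u-p['cx'])/f,(v-p['cy'])/f,1.]); T=p['pose']; return T[:3,3],T[:3,:3]@d
def onz(p,u,v,z):
    o,d=ray(p,u,v); return (o+d*(z-o[2])/d[2])
def proj(p,X):
    T=p['pose']; c=T[:3,:3].T@(np.asarray(X,float)-T[:3,3]); f=K(p); return np.array([p['cx']+f*c[0]/c[2],p['cy']+f*c[1]/c[2]])
def tri(p1,a,p2,b):
    o1,d1=ray(p1,*a);o2,d2=ray(p2,*b); d1/=np.linalg.norm(d1);d2/=np.linalg.norm(d2)
    t=np.linalg.lstsq(np.c_[d1,-d2],o2-o1,rcond=None)[0]; A=o1+t[0]*d1;B=o2+t[1]*d2
    return (A+B)/2,np.linalg.norm(A-B)
E
python3 - <<'E'
import cv2
t=cv2.imread('pics/top0.png'); s=cv2.imread('pics/scene0.png')
a=cv2.resize(t[150:265,225:315],None,fx=5,fy=5,interpolation=cv2.INTER_CUBIC)
cv2.imwrite('pics/c_top_last.png',a)
a=cv2.resize(t[180:310,440:600],None,fx=4.5,fy=4.5,interpolation=cv2.INTER_CUBIC)
cv2.imwrite('pics/c_top_pan.png',a)
a=cv2.resize(s[230:350,265:395],None,fx=5,fy=5,interpolation=cv2.INTER_CUBIC)
cv2.imwrite('pics/c_sc_last.png',a)
a=cv2.resize(s[110:230,150:270],None,fx=5,fy=5,interpolation=cv2.INTER_CUBIC)
cv2.imwrite('pics/c_sc_pan.png',a)
E
```

```text
(no output)
```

View pics/c_top_last.png

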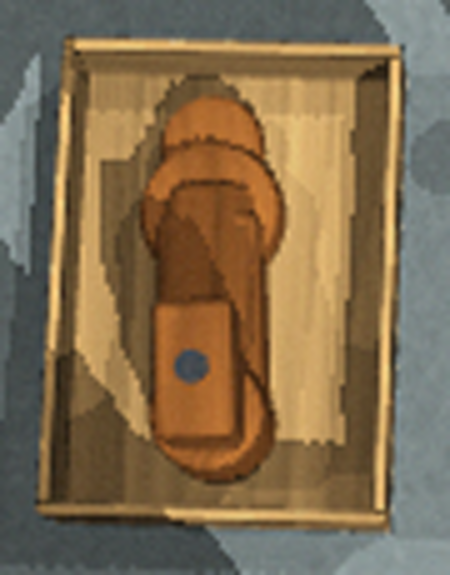

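View pics/c_top_pan.png

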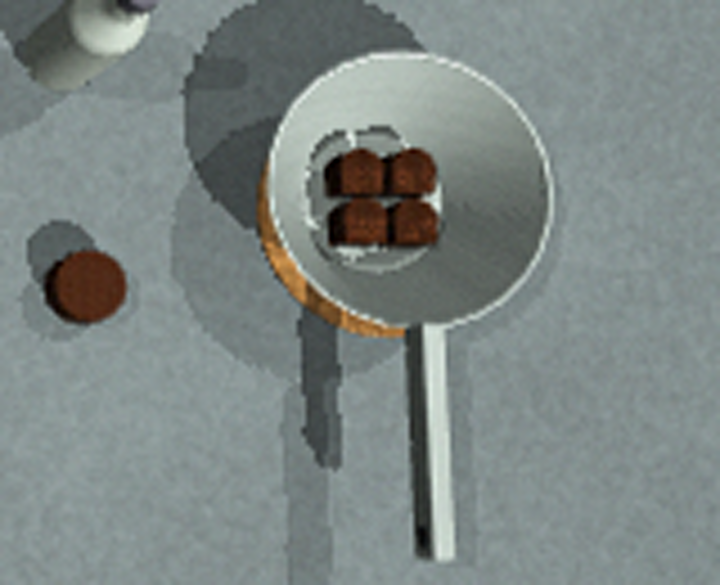

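View pics/c_sc_last.png

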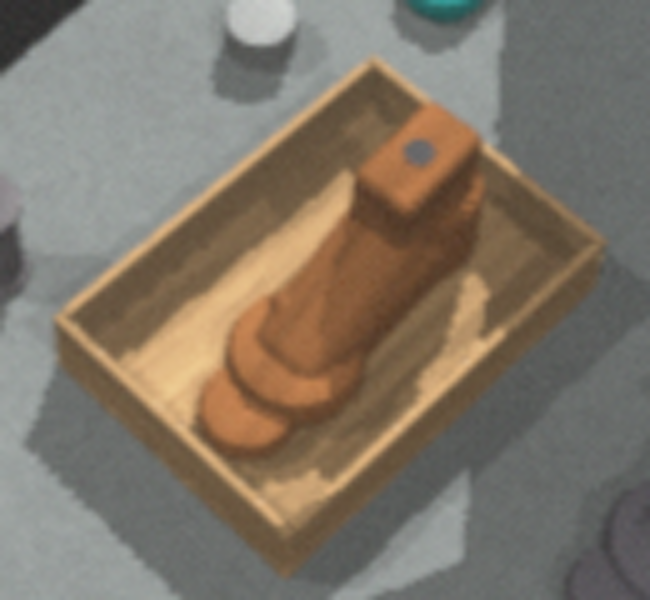

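View pics/c_sc_pan.png

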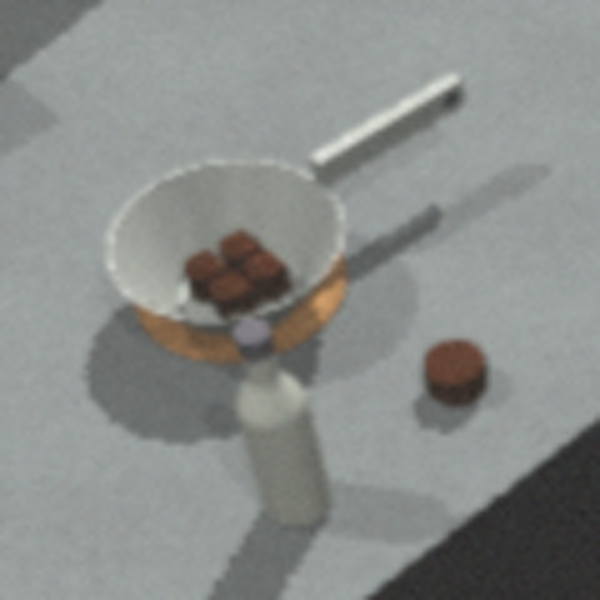

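The crops confirm the brown last: ankle block with a grey dot, toe at the far end of the tray. The pan's handle points to the robot, and the four heels lie in the pan. Now measuring.

```bash
cat > m1.py <<'E'
from h import *
pt=env.camera_params('top'); ps=env.camera_params('scene')
t=cv2.imread('pics/top0.png'); s=cv2.imread('pics/scene0.png')
def rect(name,p,im,mask,z,roi):
    x0,y0,x1,y1=roi; m=np.zeros(mask.shape,np.uint8); m[y0:y1,x0:x1]=mask[y0:y1,x0:x1]
    c=max(cv2.findContours(m,0,1)[0],key=cv2.contourArea)
    pts=np.array([onz(p,u,v,z)[:2] for u,v in c[:,0]],np.float32)
    r=cv2.minAreaRect(pts); print(name,np.round(r[0],1),np.round(r[1],1),round(r[2],2)); return pts
for p,im,n,rm in ((pt,t,'top',(355,170,440,300)),(ps,s,'scene',(215,175,320,260))):
    g=im.max(2); 
    rect('mat '+n,p,im,((g<50)*255).astype(np.uint8),4,rm)
hsv=cv2.cvtColor(t,cv2.COLOR_BGR2HSV)
m=((hsv[...,0]>5)&(hsv[...,0]<28)&(hsv[...,1]>80)).astype(np.uint8)*255
rect('tray top',pt,t,m,50,(225,150,315,262))
def C(c,off,sc): return [((x+.5)/sc-.5+off[0],(y+.5)/sc-.5+off[1]) for x,y in c]
def pr(n,p,px,z): 
    P=np.array([onz(p,*q,z) for q in px]); print(n,np.round(P[:,:2],1).tolist(), 'mean',P[:,:2].mean(0).round(1)); return P
pr('tray rim top',pt,C([(66,40),(404,45),(390,518),(40,512)],(225,150),5),50)
pr('tray rim scene',ps,C([(373,58),(606,243),(287,532),(57,322)],(265,230),5),50)
pr('ankle top',pt,C([(156,302),(233,300),(240,433),(156,441)],(225,150),5),111)
A=C([(430,102),(483,148),(405,218),(356,170)],(265,230),5)
pr('ankle scene',ps,A,111)
dt=C([(191,366)],(225,150),5)[0]; ds=C([(420,152)],(265,230),5)[0]
print('dot',tri(pt,dt,ps,ds))
# pan rim
e=C([(267,190),(554,190),(410,52),(410,328)],(440,180),4.5)
pr('panrim top',pt,e,54)
e=C([(105,240),(347,235),(225,158),(225,323)],(150,110),5); pr('panrim sc',ps,e,54)
pr('handle top end',pt,C([(433,560),(456,559),(425,328),(445,326)],(440,180),4.5),73)
pr('handle scene',ps,C([(461,76),(440,86),(315,155),(320,168)],(150,110),5),73)
pr('wax',pt,C([(87,286)],(440,180),4.5),22)
E
python3 m1.py
```

```text
mat top [499.3  -4.1] [258.4 130.3] 1.07
mat scene [519.8  -3.2] [208.3 120.5] 0.54
tray top [569.6 308.7] [172.2 244.1] 87.31
tray rim top [[693.3, 387.2], [686.6, 218.1], [450.4, 228.1], [456.6, 398.1]] mean [571.7 307.9]
tray rim scene [[451.4, 233.7], [459.0, 401.3], [693.7, 387.3], [688.6, 224.8]] mean [573.2 311.8]
ankle top [[547.1, 331.9], [547.3, 296.2], [485.2, 293.1], [482.3, 331.8]] mean [515.5 313.2]
ankle scene [[489.0, 299.8], [492.5, 337.7], [551.5, 335.7], [546.6, 299.4]] mean [519.9 318.2]
dot (array([516.5840085 , 315.83652302, 111.2918218 ]), np.float64(0.525163228494216))
panrim top [[516.7, -246.5], [513.6, -398.3], [590.5, -328.5], [441.3, -316.1]] mean [ 515.5 -322.3]
panrim sc [[571.7, -375.9], [462.4, -266.9], [470.0, -382.3], [565.6, -261.0]] mean [ 517.4 -321.5]
handle top end [[320.6, -309.0], [320.9, -320.7], [439.5, -314.9], [440.4, -325.3]] mean [ 380.3 -317.5]
handle scene [[320.8, -312.4], [337.4, -314.8], [439.1, -322.0], [444.9, -309.9]] mean [ 385.5 -314.8]
wax [[470.4, -157.4]] mean [ 470.4 -157.4]
```

Request:
drive_tool([
  [[0.0294, -0.0214, -0.0043], [0, 0, 0.0397]],
  [[0.0294, -0.0214, -0.0043], [0, 0, 0.0397]],
  [[0.0294, -0.0214, -0.0043], [0, 0, 0.0397]],
  [[0.0294, -0.0214, -0.0043], [0, 0, 0.0397]],
  [[0.0294, -0.0214, -0.0043], [0, 0, 0.0397]],
  [[0.0294, -0.0214, -0.0043], [0, 0, 0.0397]],
  [[0.0294, -0.0214, -0.0043], [0, 0, 0.0397]],
  [[0.0294, -0.0214, -0.0043], [0, 0, 0.0397]],
  [[0.0294, -0.0214, -0.0043], [0, 0, 0.0397]],
  [[0.0294, -0.0214, -0.0043], [0, 0, 0.0397]],
], claw=0.9)

```text
time_s: 0.93
ee_pos: [517.3, 314.9, 170.4]
ee_rot: [-180.0, 0.0, 90.1]
force: [0.9, 0.6, 0.2]
gripper_width: 82.2
```

```bash
cat > look.py <<'E'
import sys
from h import *
import json
s=env.state(); print({k:np.round(s[k],2).tolist() for k in ('time_s','qpos','ee_pos','ee_rot','force','gripper_width')})
open('q.log','a').write(json.dumps([s['qpos'].tolist(),s['ee_pos'].tolist(),s['ee_rot'].tolist()])+'\n')
if len(sys.argv)>2:
    cams,tag=sys.argv[1].split(','),sys.argv[2]
    for c in cams:
        P=env.camera_params(c); im=env.grab_frame(c); cv2.imwrite(f'pics/{c}_{tag}.png',im[:,:,::-1]); np.savez(f'pics/{c}_{tag}.npz',**P)
E
python3 look.py wrist a
```

```text
{'time_s': 0.93, 'qpos': [30.24, 22.74, 89.33, 0.01, 67.97, -59.88], 'ee_pos': [517.26, 314.9, 170.36], 'ee_rot': [-179.96, 0.01, 90.12], 'force': [0.89, 0.62, 0.22], 'gripper_width': 82.15}
```

View pics/wrist_a.png

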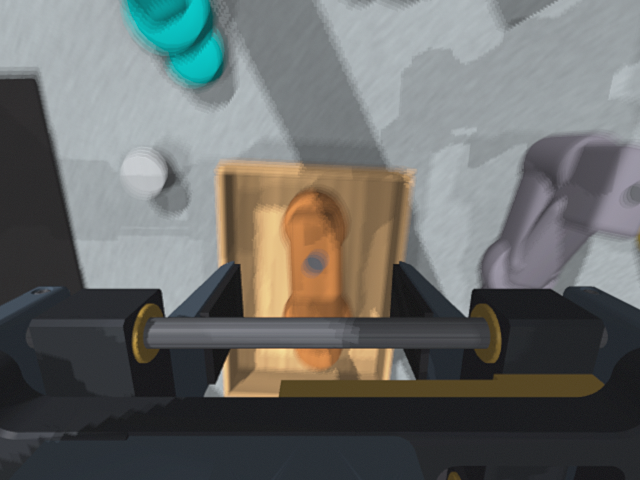

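Wrist view: the brown last is centred between the open fingers, dot at (315,262), with its axis close to vertical in the image. Now the dot check and bystander positions.

```bash
python3 - <<'E'
from h import *
W=dict(np.load('pics/wrist_a.npz')); im=cv2.imread('pics/wrist_a.png')
print('dot',onz(W,315,262,111).round(1),'heel tip',onz(W,315,190,25).round(1),'toe',onz(W,317,368,20).round(1))
pt=env.camera_params('top'); ps=env.camera_params('scene')
for n,u,v,z in [('blue ankle',201,360,105),('blue toe',262,325,25),('turq ankle',337,345,105),('turq toe',310,290,25),('grey ankle',172,248,105),('grey toe',192,198,25),('tin',332,251,26),('spool',331,160,70),('wax',459,243,22),('bottle cap',469,179,150),('yellow',105,235,105)]:
    print(n,onz(pt,u,v,z).round(0))
for c in ([(369,186),(418,184),(424,285),(373,287)],): 
    print('mat', [onz(pt,u,v,4).round(1)[:2].tolist() for u,v in c])
print('mat sc',[onz(ps,u,v,4).round(1)[:2].tolist() for u,v in [(281,185),(312,207),(256,252),(224,227)]])
E
python3 -c "
import cv2
t=cv2.imread('pics/top0.png');cv2.imwrite('pics/c_mat.png',cv2.resize(t[175:295,355:435],None,fx=5,fy=5,interpolation=2))"
```

```text
dot [520.7 312.5 111. ] heel tip [479.2 312.1  25. ] toe [677.2 314.5  20. ]
blue ankle [211. 455. 105.]
blue toe [280. 330.  25.]
turq ankle [239. 151. 105.]
turq toe [362. 212.  25.]
grey ankle [463. 527. 105.]
grey toe [598. 508.  25.]
tin [457. 157.  26.]
spool [675. 155.  70.]
wax [ 471. -158.   22.]
bottle cap [ 599. -149.  150.]
yellow [497. 685. 105.]
mat [[624.5, 57.6], [627.0, -67.9], [369.6, -70.3], [366.9, 56.3]]
mat sc [[382.1, -68.4], [382.1, 67.2], [615.6, 65.3], [618.8, -70.5]]
```

View pics/c_mat.png

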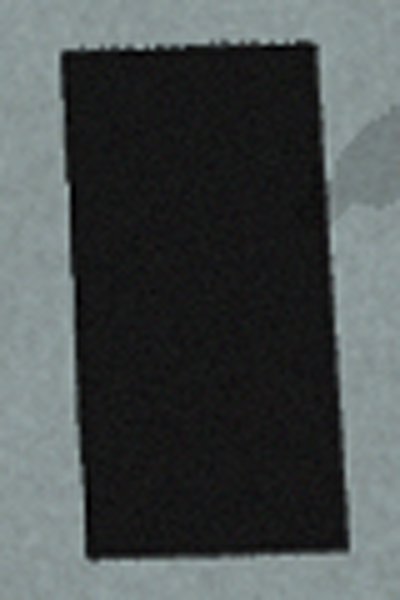

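Request:
drive_tool([
  [[0, 0, -0.0122], [0, 0, 0]],
  [[0, 0, -0.0122], [0, 0, 0]],
  [[0, 0, -0.0122], [0, 0, 0]],
  [[0, 0, -0.0122], [0, 0, 0]],
  [[0, 0, -0.0122], [0, 0, 0]],
  [[0, 0, -0.0122], [0, 0, 0]],
  [[0, 0, -0.0122], [0, 0, 0]],
  [[0, 0, -0.0122], [0, 0, 0]],
  [[0, 0, 0], [0, 0, 0]],
  [[0, 0, 0], [0, 0, 0]],
])

```text
time_s: 1.82
ee_pos: [515.6, 316.2, 72.7]
ee_rot: [-179.9, 0.1, 90.0]
force: [0.2, 1.1, 0.6]
gripper_width: 82.3
```

Request:
drive_tool([
  [[0, 0, 0], [0, 0, 0]],
  [[0, 0, 0], [0, 0, 0]],
  [[0, 0, 0], [0, 0, 0]],
  [[0, 0, 0], [0, 0, 0]],
  [[0, 0, 0], [0, 0, 0]],
  [[0, 0, 0], [0, 0, 0]],
  [[0, 0, 0], [0, 0, 0]],
  [[0, 0, 0], [0, 0, 0]],
  [[0, 0, 0], [0, 0, 0]],
  [[0, 0, 0], [0, 0, 0]],
], claw=0.1, force=40)

```text
time_s: 2.65
ee_pos: [515.9, 316.2, 73.6]
ee_rot: [-180.0, 0.0, 90.0]
force: [-2.2, -0.7, 3.8]
gripper_width: 37.7
```

```bash
python3 look.py
```

```text
{'time_s': 2.65, 'qpos': [30.41, 27.63, 96.58, 0.01, 55.82, -59.61], 'ee_pos': [515.87, 316.21, 73.63], 'ee_rot': [-179.96, 0.01, 90.01], 'force': [-2.24, -0.7, 3.75], 'gripper_width': 37.71}
```

Request:
drive_tool([
  [[0, 0, 0.006], [0, 0, 0]],
  [[0, 0, 0.01], [0, 0, 0]],
  [[0, 0, 0.012], [0, 0, 0]],
  [[0, 0, 0.012], [0, 0, 0]],
  [[0, 0, 0.012], [0, 0, 0]],
  [[0, 0, 0.012], [0, 0, 0]],
  [[0, 0, 0.012], [0, 0, 0]],
  [[0, 0, 0.012], [0, 0, 0]],
  [[0, 0, 0.012], [0, 0, 0]],
  [[0, 0, 0], [0, 0, 0]],
])

```text
time_s: 3.48
ee_pos: [517.6, 317.0, 176.0]
ee_rot: [179.7, -0.1, 90.0]
force: [0.8, 0.8, -3.4]
gripper_width: 37.4
```

Request:
drive_tool([
  [[-0.004, -0.016, 0], [0, 0, 0]],
  [[-0.0076, -0.0318, 0], [0, 0, 0]],
  [[-0.0076, -0.0318, 0], [0, 0, 0]],
  [[-0.0076, -0.0318, 0], [0, 0, 0]],
  [[-0.0076, -0.0318, 0], [0, 0, 0]],
  [[-0.0076, -0.0318, 0], [0, 0, 0]],
  [[-0.0076, -0.0318, 0], [0, 0, 0]],
  [[-0.0076, -0.0318, 0], [0, 0, 0]],
  [[-0.0076, -0.0318, 0], [0, 0, 0]],
  [[-0.0076, -0.0318, 0], [0, 0, 0]],
])

```text
time_s: 4.32
ee_pos: [442.7, 12.7, 172.9]
ee_rot: [-180.0, 0.0, 90.0]
force: [-0.2, 0.1, -3.7]
gripper_width: 37.6
```

Request:
drive_tool([
  [[-0.004, -0.016, 0], [0, 0, 0]],
  [[0, 0, -0.012], [0, 0, 0]],
  [[0, 0, -0.015], [0, 0, 0]],
  [[0, 0, -0.015], [0, 0, 0]],
  [[0, 0, -0.015], [0, 0, 0]],
  [[0, 0, -0.012], [0, 0, 0]],
  [[0, 0, -0.01], [0, 0, 0]],
  [[0, 0, -0.008], [0, 0, 0]],
  [[0, 0, 0], [0, 0, 0]],
  [[0, 0, 0], [0, 0, 0]],
])

```text
time_s: 5.15
ee_pos: [439.6, -1.9, 86.1]
ee_rot: [-179.9, -0.0, 90.0]
force: [0.4, -0.0, -4.4]
gripper_width: 37.7
```

```bash
python3 look.py top,scene b
```

```text
{'time_s': 5.15, 'qpos': [-1.75, 13.88, 117.2, 0.0, 48.97, -91.76], 'ee_pos': [439.6, -1.89, 86.11], 'ee_rot': [-179.95, -0.0, 90.02], 'force': [0.4, -0.01, -4.36], 'gripper_width': 37.71}
```

View pics/scene_b.png

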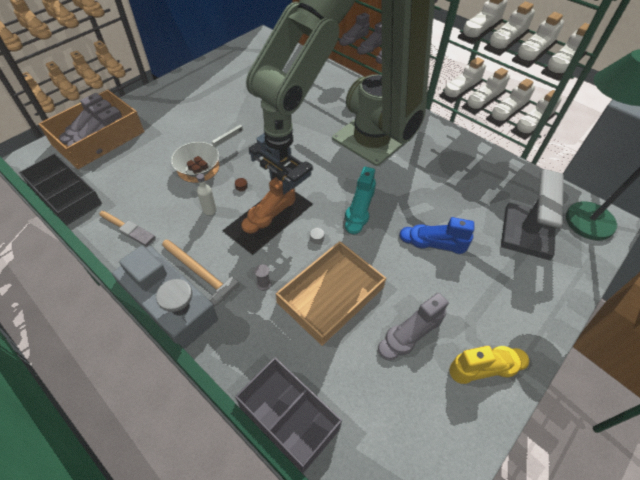

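The last is held upright over the mat, toe near (250,225), and nothing else is disturbed. Lowering it now.

Request:
drive_tool([
  [[0.001, 0, -0.005], [0, 0, 0]],
  [[0.001, 0, -0.004], [0, 0, 0]],
  [[0, 0, -0.003], [0, 0, 0]],
  [[0, 0, -0.001], [0, 0, 0]],
  [[0, 0, -0.001], [0, 0, 0]],
  [[0, 0, -0.0005], [0, 0, 0]],
  [[0, 0, 0], [0, 0, 0]],
  [[0, 0, 0], [0, 0, 0]],
  [[0, 0, 0], [0, 0, 0]],
  [[0, 0, 0], [0, 0, 0]],
])

```text
time_s: 6.08
ee_pos: [441.9, -1.9, 72.0]
ee_rot: [180.0, -0.0, 90.0]
force: [0.0, -1.1, -4.5]
gripper_width: 37.9
```

Request:
drive_tool([
  [[0, 0, -0.0005], [0, 0, 0]],
  [[0, 0, -0.0005], [0, 0, 0]],
  [[0, 0, -0.0005], [0, 0, 0]],
  [[0, 0, 0], [0, 0, 0]],
  [[0, 0, 0], [0, 0, 0]],
  [[0, 0, 0], [0, 0, 0]],
  [[0, 0, 0], [0, 0, 0]],
  [[0, 0, 0], [0, 0, 0]],
  [[0, 0, 0], [0, 0, 0]],
  [[0, 0, 0], [0, 0, 0]],
])

```text
time_s: 6.92
ee_pos: [442.1, -1.9, 71.6]
ee_rot: [180.0, -0.0, 90.0]
force: [-2.7, 0.6, 6.7]
gripper_width: 37.9
```

Contact. Releasing, then rising.

Request:
drive_tool([
  [[0, 0, 0], [0, 0, 0]],
  [[0, 0, 0], [0, 0, 0]],
  [[0, 0, 0], [0, 0, 0]],
  [[0, 0, 0], [0, 0, 0]],
  [[0, 0, 0], [0, 0, 0]],
  [[0, 0, 0], [0, 0, 0]],
  [[0, 0, 0.005], [0, 0, 0]],
  [[0, 0, 0.01], [0, 0, 0]],
  [[0, 0, 0.02], [0, 0, 0]],
  [[0, 0, 0.03], [0, 0, 0]],
], claw=0.8)

```text
time_s: 7.75
ee_pos: [440.1, -1.8, 134.6]
ee_rot: [-179.7, -0.0, 90.0]
force: [0.6, 0.1, -0.2]
gripper_width: 72.8
```

```bash
python3 look.py
python3 - <<'E'
# fit kinematics
import json,numpy as np
from scipy.optimize import least_squares
D=[json.loads(l) for l in open('q.log')]
D.append([[66.119,18.312,89.639,0,72.044,-1.146],[222.223,530.339,213.976],[180,0,67.265]])
for q,p,r in D:
    q=np.radians(q); R=np.hypot(p[0],p[1]); print(np.round(np.degrees(q),1),np.round(p,1),'lat',round(-p[0]*np.sin(q[0])+p[1]*np.cos(q[0]),2),'rad',round(p[0]*np.cos(q[0])+p[1]*np.sin(q[0]),2))
def f(x):
    a1,a2,a3,d4,z0=x; e=[]
    for q,p,r in D:
        q=np.radians(q); r_=p[0]*np.cos(q[0])+p[1]*np.sin(q[0]); s=q[1]+q[2]
        e+= [a1+a2*np.sin(q[1])+d4*np.sin(s)+a3*np.cos(s)-r_, z0+a2*np.cos(q[1])+d4*np.cos(s)-a3*np.sin(s)-p[2]]
    return e
s=least_squares(f,[0,400,0,400,100]); print(s.x,s.cost)
E
python3 -c "
from workcell import env; print([a for a in dir(env) if a[0]!='_'])"
```

```text
{'time_s': 7.75, 'qpos': [-1.74, 10.56, 113.06, 0.01, 56.69, -91.75], 'ee_pos': [440.1, -1.81, 134.57], 'ee_rot': [-179.7, -0.02, 90.01], 'force': [0.58, 0.13, -0.2], 'gripper_width': 72.77}
[ 30.2  22.7  89.3   0.   68.  -59.9] [517.3 314.9 170.4] lat 11.56 rad 605.46
[ 30.4  27.6  96.6   0.   55.8 -59.6] [515.9 316.2  73.6] lat 11.56 rad 604.96
[ -1.7  13.9 117.2   0.   49.  -91.8] [439.6  -1.9  86.1] lat 11.5 rad 439.46
[ -1.7  10.6 113.1   0.   56.7 -91.8] [440.1  -1.8 134.6] lat 11.54 rad 439.95
[66.1 18.3 89.6  0.  72.  -1.1] [222.2 530.3 214. ] lat 11.5 rad 574.9
[  -1.61111128  595.2866372    25.89160938  417.39107003 -197.8603736 ] 0.6181195039552083
['Unreachable', 'camera_params', 'grab_frame', 'job_done', 'state', 'tcp_to_grasp']
```

Request:
drive_tool([
  [[0, 0, 0.03], [0, 0, 0]],
  [[0, 0, 0.03], [0, 0, -0.12]],
  [[0, 0, 0.01], [0, 0, -0.12]],
  [[-0.003, -0.015, 0], [0, 0, -0.12]],
  [[-0.003, -0.015, 0], [0, 0, -0.12]],
  [[-0.003, -0.015, 0], [0, 0, -0.12]],
  [[-0.003, -0.015, 0], [0, 0, -0.12]],
  [[-0.003, -0.015, 0], [0, 0, -0.12]],
  [[-0.003, -0.015, 0], [0, 0, -0.12]],
  [[-0.003, -0.015, 0], [0, 0, -0.12]],
], claw=0.6)

```text
time_s: 8.58
ee_pos: [420.6, -107.6, 205.7]
ee_rot: [180.0, -0.0, 27.8]
force: [0.4, -0.2, -0.4]
gripper_width: 54.6
```

Request:
drive_tool([
  [[-0.003, -0.015, 0], [0, 0, -0.12]],
  [[-0.003, -0.015, 0], [0, 0, -0.12]],
  [[-0.003, -0.015, 0], [0, 0, -0.12]],
  [[-0.003, -0.015, 0], [0, 0, -0.12]],
  [[-0.003, -0.015, 0], [0, 0, -0.12]],
  [[-0.003, -0.015, 0], [0, 0, -0.12]],
  [[-0.003, -0.015, 0], [0, 0, -0.12]],
  [[-0.003, -0.015, 0], [0, 0, -0.12]],
  [[-0.003, -0.015, 0], [0, 0, -0.12]],
  [[-0.003, -0.015, 0], [0, 0, -0.12]],
])

```text
time_s: 9.42
ee_pos: [390.6, -257.6, 205.7]
ee_rot: [180.0, -0.0, -41.0]
force: [1.3, -0.2, 0.5]
gripper_width: 54.8
```

```bash
python3 look.py top c
```

```text
{'time_s': 9.42, 'qpos': [-34.82, 8.97, 103.62, -0.0, 67.38, 6.15], 'ee_pos': [390.58, -257.63, 205.7], 'ee_rot': [180.0, -0.02, -40.97], 'force': [1.32, -0.19, 0.46], 'gripper_width': 54.78}
```

View pics/top_c.png

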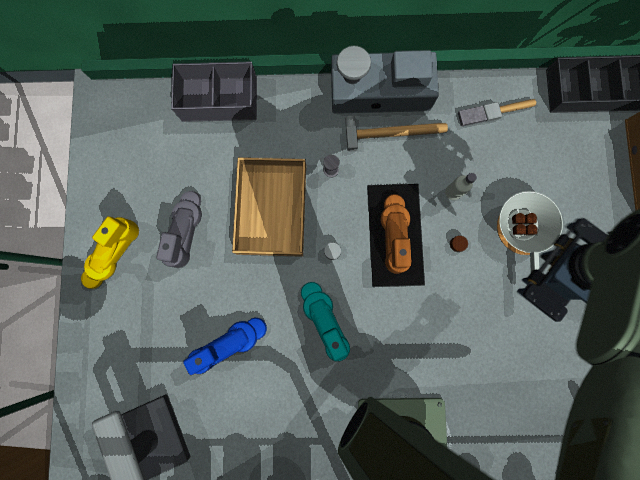

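The last stands centred on the mat at (397,235), wholly on black, and nothing else has moved. I'll finish the yaw and tilt a little.

Request:
drive_tool([
  [[-0.002, -0.006, 0], [0, 0, -0.1222]],
  [[-0.002, -0.006, 0], [0, 0, -0.1222]],
  [[-0.002, -0.006, 0], [0, 0, -0.1222]],
  [[-0.002, -0.006, 0], [0, 0, -0.1222]],
  [[-0.002, -0.006, 0], [0, 0, -0.1222]],
  [[-0.002, -0.006, 0], [0, 0, -0.1222]],
  [[-0.002, -0.006, 0], [0, 0, -0.1222]],
  [[-0.002, -0.006, 0], [0, -0.12, 0]],
  [[-0.002, -0.006, 0], [0, -0.12, 0]],
  [[-0.002, -0.006, 0], [0, -0.12, 0]],
])

```text
time_s: 10.3
ee_pos: [371.7, -317.2, 206.6]
ee_rot: [-159.0, -0.3, -89.5]
force: [0.7, 1.1, -0.2]
gripper_width: 54.8
```

```bash
python3 look.py
cat > kin.py <<'E'
import json,numpy as np
from scipy.optimize import least_squares
from scipy.spatial.transform import Rotation as R
rx=lambda a:R.from_euler('x',a).as_matrix(); ry=lambda a:R.from_euler('y',a).as_matrix(); rz=lambda a:R.from_euler('z',a).as_matrix()
# arm frame: z along link; zero pose: everything straight up
def fk(q,x,s4=1,s6=1,all=False):
    a1,d1,a2,a3,d4,d6,lat=x
    q=np.radians(q)
    B=rz(q[0]); p=np.array([0,0,d1])+B@[a1,lat,0]
    B=B@ry(q[1]); e=p+B@[0,0,a2]
    B=B@ry(q[2]); w=e+B@[a3,0,d4]
    B=B@rz(s4*q[3])@ry(q[4])@rz(s6*q[5]); t=w+B@[0,0,d6]
    Rt=B  # tool
    return (t,Rt,w,e,p) if all else (t,Rt)
def data():
    D=[json.loads(l) for l in open('q.log')]
    D.append([[66.119,18.312,89.639,0,72.044,-1.146],[222.223,530.339,213.976],[180,0,67.265]]); return D
def eul(r): return R.from_euler('xyz',r,degrees=True).as_matrix()
if __name__=='__main__':
    D=data()
    for s4 in (1,-1):
      for s6 in (1,-1):
        T=[]
        for q,p,r in D:
            t,B=fk(q,[0,0,300,0,300,100,11.5],s4,s6); T.append(B.T@eul(r))
        dv=max(np.degrees(np.arccos(np.clip((np.trace(T[0].T@t)-1)/2,-1,1))) for t in T)
        f=lambda x:np.concatenate([fk(q,x,s4,s6)[0]-p for q,p,r in D])
        s=least_squares(f,[0,200,400,0,400,150,11.5]); print(s4,s6,'rotdev',round(dv,2),s.x.round(1),s.cost, np.linalg.svd(s.jac)[1].round(3)); print(T[0].round(2).tolist())
E
python3 kin.py
```

```text
{'time_s': 10.3, 'qpos': [-53.15, 4.18, 112.63, 21.2, 52.07, 24.8], 'ee_pos': [371.7, -317.21, 206.57], 'ee_rot': [-159.01, -0.35, -89.51], 'force': [0.73, 1.09, -0.22], 'gripper_width': 54.77}
1 1 rotdev 0.0 [ -0.  140.3 591.8  25.2 417.  335.7  11.5] 6.049263683838165e-06 [5.239 3.773 2.647 0.362 0.286 0.244 0.194]
[[-1.0, -0.0, -0.0], [0.0, -1.0, 0.0], [-0.0, 0.0, 1.0]]
1 -1 rotdev 169.35 [ -0.  140.3 591.8  25.2 417.  335.7  11.5] 6.049263683838165e-06 [5.239 3.773 2.647 0.362 0.286 0.244 0.194]
[[0.5, -0.87, 0.0], [0.87, 0.5, -0.0], [-0.0, 0.0, 1.0]]
-1 1 rotdev 42.39 [  37.5 -158.   451.5   37.2  437.9 -121.4   20.2] 5011.203442223579 [5.239 3.773 2.647 0.362 0.286 0.244 0.194]
[[-1.0, 0.0, -0.0], [-0.0, -1.0, 0.0], [-0.0, 0.0, 1.0]]
-1 -1 rotdev 164.52 [  37.5 -158.   451.5   37.2  437.9 -121.4   20.2] 5011.203442223579 [5.239 3.773 2.647 0.362 0.286 0.244 0.194]
[[0.5, -0.87, 0.0], [0.87, 0.5, 0.0], [-0.0, 0.0, 1.0]]
```

```bash
cat > ik.py <<'E'
import numpy as np
from kin import *
X=[0,140.3,591.8,25.2,417.0,335.7,11.5]
LO=np.array([-177.97,-48.28,12.27,-77.06,2.81,-146.56]);HI=np.array([177.97,115.42,149.76,257.06,150.46,146.56])
F=np.diag([-1,-1,1.])
def FK(q): 
    t,B=fk(q,X); return t,B@F
def IK(p,Rt):
    out=[]
    B=Rt@F; w=p-335.7*Rt[:,2]
    rr=np.hypot(w[0],w[1])
    if rr<11.5: return out
    q1=np.arctan2(w[1],w[0])-np.arcsin(11.5/rr)
    r=np.sqrt(rr**2-11.5**2); z=w[2]-140.3
    L=np.hypot(417,25.2); g=np.arctan2(25.2,417); D=np.hypot(r,z)
    c=(D*D-591.8**2-L*L)/(2*591.8*L)
    if abs(c)>1: return out
    be=np.arccos(c); q3=be-g   # elbow up
    q2=np.arctan2(r,z)-np.arctan2(L*np.sin(be),591.8+L*np.cos(be))
    M=(rz(q1)@ry(q2+q3)).T@B
    c5=np.clip(M[2,2],-1,1)
    for sg in (1,-1):
        q5=sg*np.arccos(c5); 
        q4=np.arctan2(sg*M[1,2],sg*M[0,2]); q6=np.arctan2(sg*M[2,1],-sg*M[2,0])
        q=np.degrees([q1,q2,q3,q4,q5,q6])
        for k4 in (0,360,-360):
            for k6 in (0,360,-360):
                qq=q+[0,0,0,k4,0,k6]
                if np.all(qq>LO+3) and np.all(qq<HI-3): out.append(qq)
    return out
def pan2tool(P,Rp,al,gx=-137):
    al=np.radians(al)
    z=np.cos(al)*Rp[:,0]-np.sin(al)*Rp[:,2]; x=-Rp[:,1]; y=np.cross(z,x)
    g=P+Rp@[gx,0,58]; return g+19*z, np.c_[x,y,z]
E
python3 - <<'E'
from ik import *
for q,p,r in data():
    s=IK(np.array(p),eul(r)); print([np.abs(x-q).max().round(2) for x in s])
# grasp feasibility
P=np.array([516,-322,4.]); 
for al in range(20,125,10):
    t,Rt=pan2tool(P,rz(np.radians(-2.5)),al); print(al,[x.round(0).tolist() for x in IK(t,Rt)], (t-335.7*Rt[:,2]).round(0))
E
```

```text
[np.float64(0.0)]
[np.float64(0.0)]
[np.float64(0.01)]
[np.float64(0.01)]
[np.float64(0.01)]
[np.float64(0.01)]
[np.float64(0.01)]
20 [[-77.0, 42.0, 146.0, 108.0, 72.0, -98.0]] [  82. -303.  170.]
30 [[-73.0, 33.0, 144.0, 107.0, 59.0, -86.0]] [ 105. -304.  220.]
40 [[-68.0, 25.0, 140.0, 102.0, 45.0, -71.0]] [ 137. -305.  266.]
50 [[-62.0, 20.0, 135.0, 88.0, 34.0, -50.0]] [ 176. -307.  305.]
60 [[-56.0, 18.0, 130.0, 63.0, 27.0, -20.0]] [ 221. -309.  336.]
70 [[-51.0, 17.0, 125.0, 33.0, 28.0, 14.0]] [ 271. -311.  360.]
80 [[-46.0, 19.0, 119.0, 12.0, 35.0, 38.0]] [ 324. -314.  374.]
90 [[-41.0, 21.0, 114.0, 0.0, 45.0, 51.0]] [ 379. -316.  379.]
100 [[-37.0, 25.0, 108.0, -7.0, 55.0, 59.0]] [ 434. -318.  374.]
110 [[-34.0, 29.0, 103.0, -11.0, 66.0, 64.0]] [ 487. -321.  360.]
120 [[-32.0, 34.0, 97.0, -15.0, 76.0, 68.0]] [ 537. -323.  336.]
```

```bash
cat > search.py <<'E'
from ik import *
# obstacles: capsule-ish (x0,y0,x1,y1,rad,h)
OB=[(239,151,362,212,35,105),(280,330,211,455,45,105),(463,527,598,508,45,105),(457,157,457,157,22,26),(675,155,675,155,21,72),
    (398,-3,598,-3,38,110),(599,-149,599,-149,25,152),(471,-158,471,-158,21,22)]
def top_at(p):
    h=0
    for x0,y0,x1,y1,r,hh in OB:
        a=np.array([x0,y0]);b=np.array([x1,y1]);d=b-a;L=d@d
        t=0 if L==0 else np.clip((p[:2]-a)@d/L,0,1)
        if np.linalg.norm(p[:2]-a-t*d)<r+25: h=max(h,hh)
    if abs(p[0]-571)<125+5 and abs(p[1]-309)<90+5: h=max(h,50)
    return h
def bodypts(t,Rt):
    g=t-19*Rt[:,2]; pts=[]
    for b in (60,110,160):
        for sx in (-92,-45,0,45,92):
            for sy in (-80,-40,40): # camera at -y
                if sy==-80 and abs(sx)>30: continue
                pts.append(g-b*Rt[:,2]+sx*Rt[:,0]+sy*Rt[:,1])
    for b in (0,30):
        for sx in (-59,59):
            for sy in (-16,16): pts.append(g-(b-19)*Rt[:,2]+sx*Rt[:,0]+sy*Rt[:,1])
    w=t-335.7*Rt[:,2]
    for f in (0.5,.75,1.):
        for s in np.vstack([np.eye(3),-np.eye(3)]): pts.append(g-f*(316)*Rt[:,2]+55*s)
    return np.array(pts)
def clear(t,Rt): return min(p[2]-top_at(p) for p in bodypts(t,Rt))
def pourpose(psi,de,ph,low,back,tc=(571,309)):
    psi,de,ph=np.radians([psi,de,ph])
    ax=np.array([np.cos(psi+de),np.sin(psi+de),0])
    Rp=R.from_rotvec(ax*ph).as_matrix()@rz(psi)
    a=np.linspace(0,2*np.pi,121); rim=np.c_[76*np.cos(a),76*np.sin(a),50+0*a]@Rp.T
    k=rim[:,2].argmin(); m=Rp[:,2].copy(); m[2]=0; m/=np.linalg.norm(m)
    tgt=np.array([tc[0],tc[1],low])-back*m
    return tgt-rim[k],Rp
def panclear(P,Rp):
    a=np.linspace(0,2*np.pi,48,endpoint=False); pts=[]
    for r,z in ((40,0),(76,50)): pts+= [P+Rp@[r*np.cos(x),r*np.sin(x),z] for x in a]
    for x in (-76,-120,-160,-196): pts.append(P+Rp@[x,0,47])
    return min(p[2]-top_at(p) for p in np.array(pts))
if __name__=='__main__':
    res=[]
    for al in (30,45,60,75,90,105,120):
      for psi in range(-180,180,15):
        for de in range(-180,180,15):
          P,Rp=pourpose(psi,de,112,80,25)
          t,Rt=pan2tool(P,Rp,al)
          for q in IK(t,Rt):
            c=min(clear(t,Rt)-10,panclear(P,Rp)); mg=min((q-LO).min(),(HI-q).min())
            if c>0 : res.append((c,mg,al,psi,de,q.round(0).tolist(),Rt[:,2].round(2).tolist()))
    print(len(res))
    res.sort(key=lambda r:-min(r[0],3*r[1]))
    for r in res[:25]: print(r)
E
python3 search.py
```

```text
386
(np.float64(30.00000000000003), np.float64(23.403477877020492), 30, -180, 45, [49.0, 59.0, 39.0, -54.0, 127.0, -15.0], [0.06, -0.92, -0.38])
(np.float64(30.00000000000003), np.float64(12.933227894593088), 30, -135, 45, [62.0, 36.0, 89.0, -64.0, 88.0, -8.0], [0.69, -0.61, -0.38])
(np.float64(30.00000000000003), np.float64(18.476964032891658), 30, -30, 45, [-6.0, 14.0, 131.0, 94.0, 60.0, 83.0], [0.41, 0.83, -0.38])
(np.float64(30.00000000000003), np.float64(43.90834908044016), 30, 0, 45, [-10.0, 28.0, 106.0, 65.0, 84.0, 90.0], [-0.06, 0.92, -0.38])
(np.float64(30.00000000000003), np.float64(54.53226753115713), 30, 15, 45, [-8.0, 35.0, 91.0, 57.0, 96.0, 92.0], [-0.29, 0.88, -0.38])
(np.float64(30.00000000000003), np.float64(29.037693886170004), 30, 45, 45, [0.0, 50.0, 60.0, 46.0, 121.0, 92.0], [-0.69, 0.61, -0.38])
(np.float64(30.00000000000003), np.float64(13.486064724174348), 45, -180, 45, [53.0, 58.0, 51.0, -64.0, 121.0, -12.0], [0.24, -0.95, -0.2])
(np.float64(30.00000000000003), np.float64(21.196763440664853), 45, -30, 45, [-10.0, 24.0, 129.0, 90.0, 77.0, 76.0], [0.26, 0.94, -0
[... 1630 characters left out ...]
6, -0.51])
(np.float64(30.000000000000014), np.float64(17.77255453593196), 30, -30, 75, [0.0, 34.0, 77.0, 46.0, 99.0, 129.0], [-0.39, 0.71, -0.59])
(np.float64(30.000000000000014), np.float64(37.21970140747975), 30, 0, 60, [-2.0, 37.0, 78.0, 48.0, 102.0, 109.0], [-0.43, 0.75, -0.51])
(np.float64(30.000000000000014), np.float64(36.303845864568274), 30, 15, 60, [2.0, 44.0, 64.0, 44.0, 114.0, 107.0], [-0.61, 0.61, -0.51])
(np.float64(30.000000000000014), np.float64(13.754643059522408), 30, 15, 120, [46.0, 57.0, 35.0, -38.0, 137.0, 76.0], [-0.22, -0.83, -0.51])
(np.float64(30.000000000000014), np.float64(23.44074559208167), 30, 30, 60, [6.0, 51.0, 48.0, 40.0, 127.0, 104.0], [-0.74, 0.43, -0.51])
```

Request:
drive_tool([
  [[-0.0032, 0.0002, -0.0097], [0, -0.0345, -0.0049]],
  [[-0.0032, 0.0002, -0.0097], [0, -0.0345, -0.0049]],
  [[-0.0032, 0.0002, -0.0097], [0, -0.0345, -0.0049]],
  [[-0.0032, 0.0002, -0.0097], [0, -0.0345, -0.0049]],
  [[-0.0032, 0.0002, -0.0097], [0, -0.0345, -0.0049]],
  [[-0.0032, 0.0002, -0.0097], [0, -0.0345, -0.0049]],
  [[-0.0032, 0.0002, -0.0097], [0, -0.0345, -0.0049]],
  [[-0.0032, 0.0002, -0.0097], [0, -0.0345, -0.0049]],
  [[-0.0032, 0.0002, -0.0097], [0, -0.0345, -0.0049]],
  [[-0.0032, 0.0002, -0.0097], [0, -0.0345, -0.0049]],
])

```text
time_s: 11.13
ee_pos: [338.9, -315.0, 108.6]
ee_rot: [-139.5, 0.1, -92.4]
force: [-0.0, 1.2, 0.1]
gripper_width: 54.7
```

```bash
python3 look.py wrist d; python3 kin.py | head -1
python3 - <<'E'
from ik import *
from workcell import env
s=env.state(); P=np.array([516.4,-322,4.])
t,Rt=pan2tool(P,rz(np.radians(-2.3)),50)
Rc=eul(s['ee_rot']); print('goal',t.round(1),'shift',(t-s['ee_pos']).round(1),'turn',R.from_matrix(Rt@Rc.T).as_rotvec().round(4))
from h import *
W=dict(np.load('pics/wrist_d.npz')); g=P+rz(np.radians(-2.3))@[-137,0,69]
for x in (-74,-137,-196): print(x,proj(W,P+rz(np.radians(-2.3))@[x,0,69]).round(0))
E
```

```text
{'time_s': 11.13, 'qpos': [-70.44, 10.99, 134.38, 68.89, 40.26, -35.19], 'ee_pos': [338.9, -315.03, 108.6], 'ee_rot': [-139.48, 0.09, -92.42], 'force': [-0.04, 1.2, 0.14], 'gripper_width': 54.67}
1 1 rotdev 0.0 [ -0.  140.3 591.8  25.2 417.  335.7  11.5] 6.2730444075530885e-06 [5.554 4.025 2.84  0.691 0.485 0.342 0.221]
goal [ 391.7 -317.    47.4] shift [ 54.5  -3.7 -58.3] turn [-0.0061  0.0064  0.003 ]
-74 [314. 174.]
-137 [314. 249.]
-196 [314. 335.]
```

View pics/wrist_d.png

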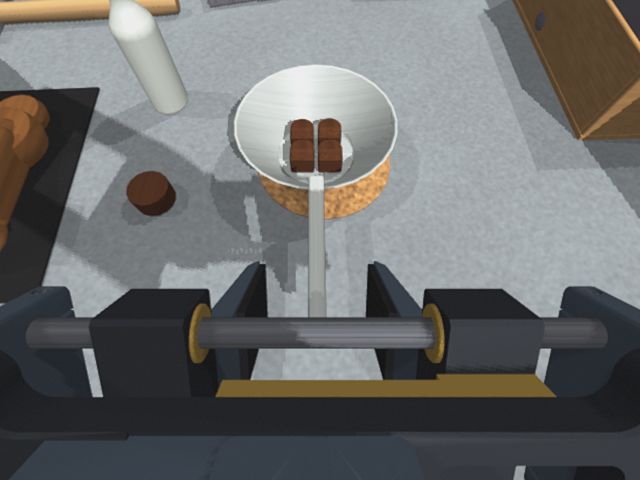

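Wrist view: handle centred between the fingers at u≈316 (314 predicted), bowl at (316,130) with four heels in it. Going in.

Request:
drive_tool([
  [[0.0068, -0.0005, -0.0073], [0, 0, 0]],
  [[0.0068, -0.0005, -0.0073], [0, 0, 0]],
  [[0.0068, -0.0005, -0.0073], [0, 0, 0]],
  [[0.0068, -0.0005, -0.0073], [0, 0, 0]],
  [[0.0068, -0.0005, -0.0073], [0, 0, 0]],
  [[0.0068, -0.0005, -0.0073], [0, 0, 0]],
  [[0.0068, -0.0005, -0.0073], [0, 0, 0]],
  [[0.0064, -0.0005, -0.0073], [0, 0, 0]],
  [[0, 0, 0], [0, 0, 0]],
  [[0, 0, 0], [0, 0, 0]],
])

```text
time_s: 12.02
ee_pos: [393.4, -318.7, 50.3]
ee_rot: [-139.6, 0.2, -92.4]
force: [0.3, 0.6, 0.6]
gripper_width: 55.0
```

```bash
python3 look.py wrist e
```

```text
{'time_s': 12.02, 'qpos': [-62.31, 20.32, 134.98, 87.39, 34.26, -49.55], 'ee_pos': [393.42, -318.72, 50.28], 'ee_rot': [-139.6, 0.23, -92.38], 'force': [0.25, 0.63, 0.6], 'gripper_width': 54.96}
```

View pics/wrist_e.png

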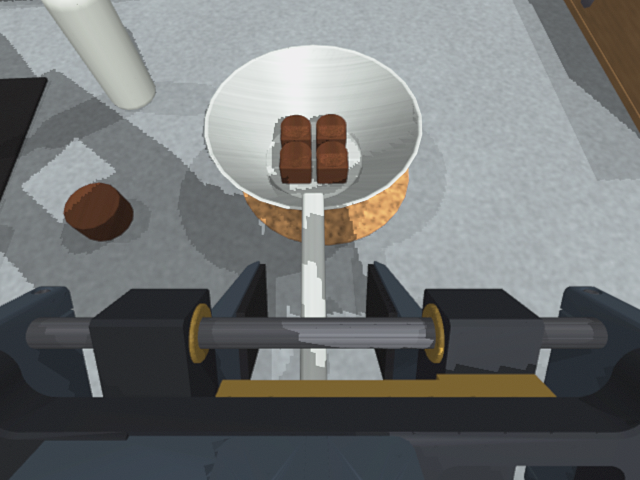

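Handle sits centred between the fingers (u≈314, gap centre 316). Closing.

Request:
drive_tool([
  [[0, 0, -0.001], [0, 0, 0]],
  [[0, 0, -0.001], [0, 0, 0]],
  [[0, 0, 0], [0, 0, 0]],
  [[0, 0, 0], [0, 0, 0]],
  [[0, 0, 0], [0, 0, 0]],
  [[0, 0, 0], [0, 0, 0]],
  [[0, 0, 0], [0, 0, 0]],
  [[0, 0, 0], [0, 0, 0]],
  [[0, 0, 0], [0, 0, 0]],
  [[0, 0, 0], [0, 0, 0]],
], claw=0.0, force=60)

```text
time_s: 12.9
ee_pos: [392.8, -318.8, 48.0]
ee_rot: [-139.6, 0.2, -92.5]
force: [-1.6, 0.8, 1.8]
gripper_width: 11.5
```

```bash
python3 look.py
```

```text
{'time_s': 12.9, 'qpos': [-62.38, 20.6, 135.16, 88.07, 34.24, -50.35], 'ee_pos': [392.81, -318.76, 48.04], 'ee_rot': [-139.61, 0.24, -92.46], 'force': [-1.63, 0.75, 1.79], 'gripper_width': 11.53}
```

Request:
drive_tool([
  [[0, 0, 0.004], [0, 0, 0]],
  [[0, 0, 0.006], [0, 0, 0]],
  [[0, 0, 0.008], [0, 0, 0]],
  [[0, 0, 0.01], [0, 0, 0]],
  [[0, 0, 0.012], [0, 0, 0]],
  [[0, 0, 0.012], [0, 0, 0]],
  [[0, 0, 0.012], [0, 0, 0]],
  [[0, 0, 0.012], [0, 0, 0]],
  [[0, 0, 0.012], [0, 0, 0]],
  [[0, 0, 0.012], [0, 0, 0]],
])

```text
time_s: 13.73
ee_pos: [392.1, -318.3, 147.7]
ee_rot: [-139.7, 0.3, -92.5]
force: [0.8, 0.6, -2.6]
gripper_width: 11.8
```

```bash
python3 look.py wrist,scene f; python3 -c "
import cv2
s=cv2.imread('pics/scene_f.png');cv2.imwrite('pics/c_sc_f.png',cv2.resize(s[80:230,130:290],None,fx=4,fy=4,interpolation=2))"
```

```text
{'time_s': 13.73, 'qpos': [-62.37, 8.67, 128.17, 62.82, 39.08, -19.24], 'ee_pos': [392.05, -318.28, 147.74], 'ee_rot': [-139.75, 0.27, -92.47], 'force': [0.78, 0.56, -2.61], 'gripper_width': 11.8}
```

View pics/wrist_f.png

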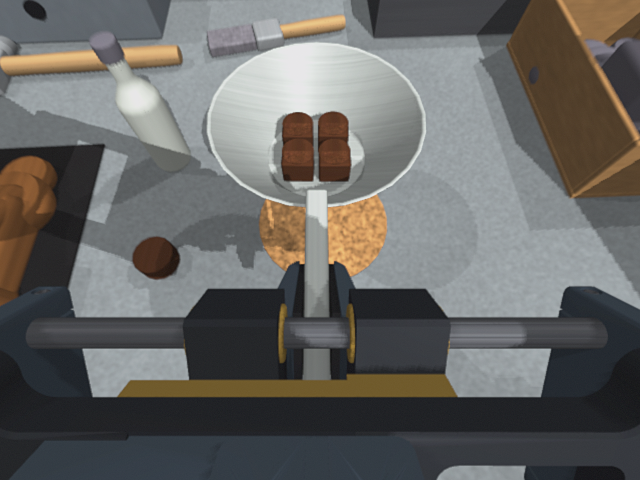

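View pics/c_sc_f.png

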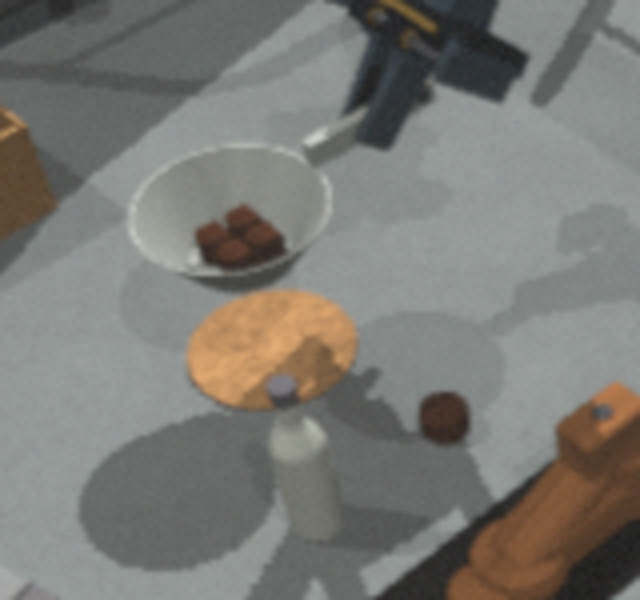

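```bash
cat > plan.py <<'E'
from search import *
from h import *
# pad centre
S=dict(np.load('pics/scene_f.npz')); im=cv2.imread('pics/scene_f.png'); h=cv2.cvtColor(im,cv2.COLOR_BGR2HSV)
m=((h[...,0]>6)&(h[...,0]<20)&(h[...,1]>90)).astype(np.uint8); mm=np.zeros_like(m); mm[148:186,172:224]=m[148:186,172:224]
c=max(cv2.findContours(mm,0,1)[0],key=cv2.contourArea)[:,0]
pts=np.array([onz(S,u,v,4)[:2] for u,v in cv2.convexHull(c)[:,0]],np.float32); print('pad scene',cv2.minEnclosingCircle(pts), np.round(cv2.fitEllipse(pts)[0],1),np.round(cv2.fitEllipse(pts)[1],1))
al=49.7
for psi in (-30,-20,-10,0,10):
  for de in (15,25,35,45,55):
    row=[]
    for ph in (112,128):
        P,Rp=pourpose(psi,de,ph,85,30); t,Rt=pan2tool(P,Rp,al,-136)
        s=IK(t,Rt)
        if s: row.append((ph,round(min(clear(t,Rt),999)),round(panclear(P,Rp)),s[0].round(0).tolist(),round(min((s[0]-LO).min(),(HI-s[0]).min()))))
    print(psi,de,row)
E
python3 plan.py
```

```text
pad scene ((512.9762573242188, -329.2457580566406), 69.1735610961914) [ 512.6 -329. ] [135.8 137.5]
-30 15 []
-30 25 []
-30 35 [(112, 27, 35, [-5.0, 29.0, 143.0, 111.0, 84.0, 48.0], 7), (128, -12, 35, [-11.0, 46.0, 145.0, 105.0, 103.0, 38.0], 5)]
-30 45 [(112, 109, 35, [-10.0, 26.0, 127.0, 89.0, 82.0, 75.0], 22), (128, 22, 35, [-15.0, 40.0, 128.0, 89.0, 97.0, 68.0], 22)]
-30 55 [(112, 97, 35, [-9.0, 29.0, 110.0, 73.0, 89.0, 96.0], 40), (128, 4, 35, [-14.0, 41.0, 110.0, 77.0, 101.0, 92.0], 40)]
-20 15 []
-20 25 []
-20 35 [(112, 74, 35, [-10.0, 30.0, 135.0, 96.0, 85.0, 56.0], 15), (128, -6, 35, [-14.0, 44.0, 135.0, 94.0, 100.0, 50.0], 15)]
-20 45 [(112, 109, 35, [-11.0, 30.0, 118.0, 79.0, 88.0, 80.0], 32), (128, 4, 35, [-15.0, 42.0, 117.0, 81.0, 100.0, 76.0], 32)]
-20 55 [(112, 97, 35, [-8.0, 34.0, 101.0, 67.0, 96.0, 99.0], 48), (128, 4, 35, [-12.0, 45.0, 99.0, 71.0, 107.0, 97.0], 44)]
-10 15 []
-10 25 [(112, 33, 35, [-9.0, 37.0, 140.0, 102.0, 91.0, 35.0], 9), (128, -40, 35, [-12.0, 51.0, 140.0, 97.0, 106.0, 31.0], 10)]
-10 35 [(112, 74, 35, [-12.0, 33.0, 125.0, 84.0, 89.0, 63.0], 24),
[... 867 characters left out ...]
3.0], 39), (128, 32, 35, [-6.0, 53.0, 76.0, 65.0, 121.0, 107.0], 29)]
10 15 [(112, -11, 35, [-12.0, 45.0, 136.0, 92.0, 98.0, 25.0], 14), (128, -77, 35, [-12.0, 57.0, 134.0, 90.0, 110.0, 25.0], 16)]
10 25 [(112, 31, 35, [-13.0, 39.0, 121.0, 79.0, 96.0, 52.0], 29), (128, -40, 35, [-14.0, 50.0, 119.0, 81.0, 107.0, 53.0], 30)]
10 35 [(112, 28, 35, [-11.0, 39.0, 105.0, 68.0, 101.0, 73.0], 44), (128, -62, 35, [-13.0, 49.0, 103.0, 72.0, 111.0, 76.0], 40)]
10 45 [(112, 64, 35, [-7.0, 42.0, 88.0, 60.0, 109.0, 90.0], 41), (128, 4, 35, [-8.0, 52.0, 84.0, 66.0, 119.0, 95.0], 32)]
10 55 [(112, 130, 35, [-1.0, 48.0, 71.0, 54.0, 120.0, 104.0], 30), (128, 81, 35, [-3.0, 58.0, 65.0, 64.0, 129.0, 112.0], 21)]
```

```bash
cat > traj.py <<'E'
from search import *
al=49.7; gx=-136; psi,de=-20,50
P0=np.array([516.4,-322.5,104.]); 
def tool(P,Rp): return pan2tool(P,Rp,al,gx)
def run(poses,q0,show=True):
    q=q0; pt=None; mins=1e9
    for i,(P,Rp) in enumerate(poses):
        t,Rt=tool(P,Rp); s=IK(t,Rt)
        if not s: print(i,'NO IK',P.round(0)); return
        s=min(s,key=lambda x:np.abs(x-q).max()); dq=np.abs(s-q); 
        sh=None if pt is None else ((t-pt[0])/1000).round(4).tolist(); tu=None if pt is None else R.from_matrix(Rt@pt[1].T).as_rotvec().round(4).tolist()
        print(i,'TCP',t.round(0),'dq',dq.max().round(1),'q',s.round(0).tolist(),'clr',round(clear(t,Rt)),round(panclear(P,Rp)), sh,tu)
        q=s; pt=(t,Rt)
    return q
Pp,_=pourpose(psi,de,112,85,35)
ph=np.r_[np.linspace(0,70,11),np.linspace(70,112,13)[1:]]
poses=[]
P70,_=pourpose(psi,de,70,85,35); P00=P70+[0,0,40]
for f in ph:
    P,Rp=pourpose(psi,de,f,85,35)
    if f<70: P=P00+(P70-P00)*f/70
    poses.append((P,Rp))
if __name__=='__main__':
    q0=np.array([-62.4,8.7,128.2,62.8,39.1,-19.2])
    print('P00',P00,'pour',Pp)
    Pl=P0+[0,0,90]; Rl=rz(np.radians(-2.46))
    n=22; pl=[(P0,Rl),(P0+[0,0,45],Rl),(Pl,Rl)]
    for i in range(1,n+1):
        f=i/n; pl.append((Pl+f*(P00+[0,0,0]-Pl)+np.array([0,0,(194-P00[2])*0]),rz(np.radians(-2.46+f*(psi+2.46)))))
    q=run(pl,q0); print(); run(poses,q)
E
python3 traj.py
```

```text
P00 [515.86421723 401.8452113  179.30475491] pour [543.40460484 354.14386069 174.18557031]
0 TCP [ 393. -317.  148.] dq 0.4 q [-62.0, 9.0, 128.0, 63.0, 39.0, -20.0] clr 137 104 None None
1 TCP [ 393. -317.  193.] dq 10.5 q [-62.0, 4.0, 125.0, 55.0, 43.0, -9.0] clr 182 149 [0.0, 0.0, 0.045] [0.0, 0.0, 0.0]
2 TCP [ 393. -317.  238.] dq 8.5 q [-62.0, 1.0, 120.0, 49.0, 47.0, -1.0] clr 227 194 [0.0, 0.0, 0.045] [0.0, 0.0, 0.0]
3 TCP [ 393. -283.  237.] dq 3.2 q [-59.0, -2.0, 123.0, 49.0, 45.0, 2.0] clr 226 193 [0.0001, 0.0346, -0.0007] [0.0, -0.0, -0.0139]
4 TCP [ 393. -248.  236.] dq 4.0 q [-55.0, -5.0, 126.0, 49.0, 42.0, 6.0] clr 226 193 [0.0001, 0.0346, -0.0007] [-0.0, 0.0, -0.0139]
5 TCP [ 393. -213.  236.] dq 5.5 q [-50.0, -8.0, 129.0, 47.0, 39.0, 12.0] clr 225 90 [0.0001, 0.0346, -0.0007] [0.0, 0.0, -0.0139]
6 TCP [ 393. -179.  235.] dq 7.5 q [-44.0, -11.0, 131.0, 45.0, 35.0, 19.0] clr 224 89 [0.0001, 0.0346, -0.0007] [-0.0, -0.0, -0.0139]
7 TCP [ 393. -144.  234.] dq 10.6 q [-37.0, -13.0, 133.0, 40.0, 31.0, 30.0] clr 210 39 [0.0002, 0.0346, -0.0007] [0.0, 0.0, -0.0139]
8 TCP [ 394. -109.  234.] dq 15.5 q [-28.0, -16.0, 134.0, 31.0, 27.0, 46.0] clr 113 38 [0.0002, 0.0346, -0.0007] [0.0, 0.0, -0.0139]
9 TCP [394. -75. 233.] dq 22.6 q [-18.0, -17.0, 135.0, 16.0, 23.0, 68.0] clr 112 79 [0.0002, 0.0346, -0.0007] [0.0, -0.0, -0.0139]
10 TCP [394. -40. 232.] dq 29.0 q [-6.0, -18.0, 135.0, -5.0, 22.0, 97.0] clr 112 79 [0.0002, 0.0346, -0.0007] [0.0, 0.0, -0.0139]
11 TCP [394.  -5. 231.] dq 27.8 q [6.0, -17.0, 135.0, -25.0, 25.0, 125.0] clr 111 78 [0.0003, 0.0346, -0.0007] [-0.0, 0.0, -0.0139]
12 NO IK [516.   7. 187.]

0 NO IK [516. 402. 179.]search.py:33: RuntimeWarning: invalid value encountered in divide
  k=rim[:,2].argmin(); m=Rp[:,2].copy(); m[2]=0; m/=np.linalg.norm(m)
```

```bash
cat > opt.py <<'E'
from search import *
al=49.7; gx=-136
for ph in (0,50):
  for psi in range(-40,121,20):
    for de in ((0,) if ph==0 else (20,50)):
      Rp=R.from_rotvec(np.radians(ph)*np.array([np.cos(np.radians(psi+de)),np.sin(np.radians(psi+de)),0])).as_matrix()@rz(np.radians(psi))
      t,Rt=pan2tool(np.array([530,370,185.]),Rp,al,gx); print(ph,psi,de,t.round(0),[x.round(0).tolist() for x in IK(t,Rt)])
E
python3 opt.py
```

```text
0 -40 0 [435. 450. 229.] []
0 -20 0 [414. 412. 229.] []
0 0 0 [406. 370. 229.] []
0 20 0 [414. 328. 229.] []
0 40 0 [435. 290. 229.] [[27.0, -3.0, 126.0, 26.0, 19.0, 56.0]]
0 60 0 [468. 263. 229.] [[10.0, 3.0, 120.0, 50.0, 40.0, 5.0]]
0 80 0 [509. 248. 229.] [[3.0, 12.0, 108.0, 47.0, 59.0, -12.0]]
0 100 0 [551. 248. 229.] [[2.0, 22.0, 93.0, 41.0, 75.0, -23.0]]
0 120 0 [592. 263. 229.] [[5.0, 32.0, 76.0, 36.0, 91.0, -31.0]]
50 -40 20 [419. 404. 245.] [[60.0, 5.0, 120.0, -67.0, 35.0, -101.0]]
50 -40 50 [447. 383. 286.] []
50 -20 20 [414. 364. 245.] []
50 -20 50 [447. 354. 286.] [[28.0, 4.0, 105.0, 22.0, 49.0, 138.0]]
50 0 20 [423. 324. 245.] [[20.0, -2.0, 128.0, 68.0, 28.0, 72.0]]
50 0 50 [458. 327. 286.] [[19.0, 7.0, 100.0, 30.0, 62.0, 108.0]]
50 20 20 [445. 291. 245.] [[5.0, 6.0, 119.0, 61.0, 54.0, 55.0]]
50 20 50 [477. 305. 286.] [[14.0, 14.0, 92.0, 31.0, 75.0, 87.0]]
50 40 20 [477. 266. 245.] [[0.0, 16.0, 106.0, 51.0, 73.0, 45.0]]
50 40 50 [502. 290. 286.] [[13.0, 21.0, 82.0, 28.0, 88.0, 71.0]]
50 60 20 [516. 254. 245.] [[1.0, 26.0, 89.0, 43.0, 90.0, 38.0]]
50 60 50 [531. 286. 286.] [[15.0, 28.0, 70.0, 23.0, 100.0, 56.0]]
50 80 20 [556. 257. 245.] [[5.0, 36.0, 71.0, 36.0, 106.0, 32.0]]
50 80 50 [560. 291. 286.] [[18.0, 35.0, 57.0, 18.0, 111.0, 42.0]]
50 100 20 [593. 272. 245.] [[11.0, 47.0, 51.0, 30.0, 122.0, 25.0]]
50 100 50 [585. 306. 286.] [[22.0, 42.0, 45.0, 11.0, 121.0, 26.0]]
50 120 20 [623. 300. 245.] [[17.0, 58.0, 27.0, 25.0, 139.0, 17.0]]
50 120 50 [604. 329. 286.] [[27.0, 47.0, 34.0, 3.0, 128.0, 9.0]]
```

```bash
cat > opt2.py <<'E'
from search import *
al=49.7; gx=-136
for psi in (10,20,30,40,50,60,70):
  for de in (0,15,30,45,60):
    o=[]
    for ph in (112,125):
      P,Rp=pourpose(psi,de,ph,85,35); t,Rt=pan2tool(P,Rp,al,gx); s=IK(t,Rt)
      if s: o.append((ph,round(clear(t,Rt)),s[0].round(0).tolist()))
    print(psi,de,o)
E
python3 opt2.py
```

```text
10 0 []
10 15 [(112, -21, [-11.0, 45.0, 136.0, 93.0, 98.0, 25.0]), (125, -65, [-12.0, 55.0, 135.0, 91.0, 108.0, 24.0])]
10 30 [(112, 10, [-12.0, 39.0, 114.0, 74.0, 97.0, 63.0]), (125, -32, [-13.0, 47.0, 112.0, 76.0, 106.0, 64.0])]
10 45 [(112, 64, [-7.0, 42.0, 89.0, 60.0, 109.0, 90.0]), (125, 16, [-8.0, 50.0, 86.0, 65.0, 117.0, 94.0])]
10 60 [(112, 147, [2.0, 50.0, 63.0, 52.0, 126.0, 110.0]), (125, 114, [0.0, 59.0, 57.0, 61.0, 134.0, 118.0])]
20 0 [(112, -74, [-5.0, 60.0, 143.0, 99.0, 112.0, -9.0]), (125, -106, [-3.0, 69.0, 141.0, 96.0, 123.0, -9.0])]
20 15 [(112, -11, [-13.0, 45.0, 126.0, 82.0, 99.0, 34.0]), (125, -65, [-13.0, 53.0, 125.0, 83.0, 108.0, 36.0])]
20 30 [(112, 10, [-11.0, 42.0, 104.0, 67.0, 104.0, 68.0]), (125, -63, [-12.0, 50.0, 102.0, 70.0, 111.0, 71.0])]
20 45 [(112, 64, [-4.0, 47.0, 79.0, 56.0, 117.0, 92.0]), (125, 78, [-5.0, 54.0, 75.0, 63.0, 124.0, 98.0])]
20 60 [(112, 127, [5.0, 55.0, 52.0, 50.0, 135.0, 110.0]), (125, 94, [4.0, 64.0, 44.0, 63.0, 142.0, 123.0])]
30 0 [(112, -103, [-10.0, 56.0, 134.0, 89.0, 107.0, 4.0]), (125, -161, [-9.0, 65.0, 133.0, 89.0, 117.0,
[... 1177 characters left out ...]
0 45 [(112, 88, [5.0, 61.0, 45.0, 51.0, 143.0, 97.0])]
50 60 []
60 0 [(112, -90, [-10.0, 57.0, 105.0, 68.0, 114.0, 33.0]), (125, -148, [-10.0, 62.0, 105.0, 72.0, 121.0, 38.0])]
60 15 [(112, -11, [-7.0, 55.0, 84.0, 60.0, 122.0, 60.0]), (125, -38, [-7.0, 61.0, 83.0, 66.0, 128.0, 68.0])]
60 30 [(112, 47, [0.0, 59.0, 60.0, 54.0, 136.0, 81.0]), (125, 15, [0.0, 66.0, 56.0, 64.0, 141.0, 95.0])]
60 45 []
60 60 []
70 0 [(112, -80, [-9.0, 59.0, 94.0, 64.0, 121.0, 40.0]), (125, -126, [-8.0, 64.0, 95.0, 69.0, 126.0, 47.0])]
70 15 [(112, -11, [-4.0, 59.0, 73.0, 57.0, 130.0, 64.0]), (125, -38, [-4.0, 65.0, 71.0, 65.0, 135.0, 75.0])]
70 30 [(112, 47, [4.0, 64.0, 48.0, 53.0, 145.0, 85.0])]
70 45 []
70 60 []
```

```bash
cat > traj.py <<'E'
from search import *
al=49.7; gx=-136
P0=np.array([516.4,-322.5,104.]); 
def tool(P,Rp): return pan2tool(P,Rp,al,gx)
def run(poses,q0):
    q=q0; pt=None
    for i,(P,Rp) in enumerate(poses):
        t,Rt=tool(P,Rp); s=IK(t,Rt)
        if not s: print(i,'NO IK',P.round(0)); return q
        s=min(s,key=lambda x:np.abs(x-q).max()); dq=np.abs(s-q); 
        sh=None if pt is None else ((t-pt[0])/1000).round(4).tolist(); tu=None if pt is None else R.from_matrix(Rt@pt[1].T).as_rotvec().round(3).tolist()
        print(i,t.round(0),'dq',dq.max().round(1),'q',s.round(0).tolist(),'clr',round(clear(t,Rt)),round(panclear(P,Rp)), sh,tu)
        q=s; pt=(t,Rt)
    return q
LOW,BACK=80,45; AZ=70; PSI0,PSI1=60,20
ph=np.r_[np.linspace(0,66,11),np.linspace(66,114,11)[1:]]
poses=[]
def psi(f): return PSI0+(PSI1-PSI0)*min(1,f/66)
P66,_=pourpose(PSI1,AZ-PSI1,66,LOW,BACK); P00=P66+[0,0,50]
for f in ph:
    P,Rp=pourpose(psi(f),AZ-psi(f),max(f,.01),LOW,BACK)
    if f<66: P=P00+(P66-P00)*f/66
    poses.append((P,Rp))
if __name__=='__main__':
    q0=np.array([-62.4,8.7,128.2,62.8,39.1,-19.2])
    print('P00',P00)
    Pl=P0+[0,0,90]; Rl=rz(np.radians(-2.46))
    n=20; pl=[(P0,Rl),(P0+[0,0,45],Rl),(Pl,Rl)]
    for i in range(1,n+1):
        f=i/n; pl.append((Pl+f*(P00-Pl),rz(np.radians(-2.46+f*(PSI0+2.46)))))
    q=run(pl,q0); print(); run(poses,q)
E
python3 traj.py
```

```text
P00 [456.29424617 349.3379729  179.08204818]
0 [ 393. -317.  148.] dq 0.4 q [-62.0, 9.0, 128.0, 63.0, 39.0, -20.0] clr 137 104 None None
1 [ 393. -317.  193.] dq 10.5 q [-62.0, 4.0, 125.0, 55.0, 43.0, -9.0] clr 182 149 [0.0, 0.0, 0.045] [0.0, 0.0, 0.0]
2 [ 393. -317.  238.] dq 8.5 q [-62.0, 1.0, 120.0, 49.0, 47.0, -1.0] clr 227 194 [0.0, 0.0, 0.045] [0.0, 0.0, 0.0]
3 [ 390. -290.  237.] dq 2.0 q [-61.0, -0.0, 122.0, 49.0, 49.0, -3.0] clr 226 193 [-0.0031, 0.0269, -0.0007] [0.0, 0.0, 0.055]
4 [ 387. -263.  236.] dq 1.7 q [-61.0, -2.0, 123.0, 49.0, 50.0, -4.0] clr 226 193 [-0.0027, 0.0269, -0.0007] [-0.0, 0.0, 0.055]
5 [ 385. -237.  235.] dq 1.4 q [-59.0, -3.0, 124.0, 49.0, 52.0, -6.0] clr 225 90 [-0.0024, 0.0269, -0.0007] [0.0, -0.0, 0.055]
6 [ 383. -210.  235.] dq 1.4 q [-58.0, -4.0, 126.0, 49.0, 53.0, -7.0] clr 224 89 [-0.002, 0.0269, -0.0007] [0.0, 0.0, 0.055]
7 [ 381. -183.  234.] dq 1.8 q [-56.0, -5.0, 127.0, 49.0, 54.0, -8.0] clr 223 88 [-0.0017, 0.027, -0.0007] [0.0, -0.0, 0.055]
8 [ 380. -156.  233.] dq 2.1 q [-54.0, -6.0, 128.0, 49.0, 54.0, -8.0] clr 223 88 [-0.0013, 0.0271, 
[... 3639 characters left out ...]
4.0, 105.0, 87.0] clr 193 30 [0.0134, -0.0049, 0.0011] [0.029, 0.079, -0.0]
16 [508. 246. 251.] dq 3.9 q [1.0, 37.0, 81.0, 46.0, 109.0, 89.0] clr 183 30 [0.0134, -0.0049, -0.0001] [0.029, 0.079, 0.0]
17 [522. 241. 249.] dq 3.7 q [0.0, 40.0, 78.0, 47.0, 113.0, 91.0] clr 169 30 [0.0134, -0.0049, -0.0013] [0.029, 0.079, 0.0]
18 [535. 236. 247.] dq 3.5 q [-0.0, 43.0, 76.0, 49.0, 116.0, 93.0] clr 154 30 [0.0133, -0.0048, -0.0024] [0.029, 0.079, -0.0]
19 [548. 231. 243.] dq 3.3 q [-1.0, 47.0, 73.0, 52.0, 120.0, 96.0] clr 138 30 [0.013, -0.0047, -0.0036] [0.029, 0.079, -0.0]
20 [561. 227. 239.] dq 3.1 q [-1.0, 50.0, 71.0, 54.0, 123.0, 98.0] clr 121 30 [0.0127, -0.0046, -0.0048] [0.029, 0.079, -0.0]
```

Request:
drive_tool([
  [[0, 0, 0.009], [0, 0, 0]],
  [[0, 0, 0.009], [0, 0, 0]],
  [[0, 0, 0.009], [0, 0, 0]],
  [[0, 0, 0.009], [0, 0, 0]],
  [[0, 0, 0.009], [0, 0, 0]],
  [[0, 0, 0.009], [0, 0, 0]],
  [[0, 0, 0.009], [0, 0, 0]],
  [[0, 0, 0.009], [0, 0, 0]],
  [[0, 0, 0.009], [0, 0, 0]],
  [[0, 0.005, 0.009], [0, 0, 0.01]],
])

```text
time_s: 14.67
ee_pos: [392.3, -313.5, 236.9]
ee_rot: [-139.7, 0.3, -91.9]
force: [0.6, -0.0, -2.5]
gripper_width: 11.5
```

Request:
drive_tool([
  [[-0.002, 0.01, 0], [0, 0, 0.026]],
  [[-0.002, 0.0186, -0.0005], [0, 0, 0.0363]],
  [[-0.002, 0.0186, -0.0005], [0, 0, 0.0363]],
  [[-0.0015, 0.0186, -0.0005], [0, 0, 0.0363]],
  [[-0.0015, 0.0186, -0.0005], [0, 0, 0.0363]],
  [[-0.0015, 0.0186, -0.0005], [0, 0, 0.0363]],
  [[-0.001, 0.0186, -0.0005], [0, 0, 0.0363]],
  [[-0.001, 0.0186, -0.0005], [0, 0, 0.0363]],
  [[-0.001, 0.0186, -0.0005], [0, 0, 0.0363]],
  [[-0.001, 0.0186, -0.0005], [0, 0, 0.0363]],
])

```text
time_s: 15.5
ee_pos: [378.1, -134.6, 233.5]
ee_rot: [-139.6, 0.2, -71.5]
force: [0.1, -0.2, -3.3]
gripper_width: 11.6
```

Request:
drive_tool([
  [[0, 0.0186, -0.0005], [0, 0, 0.0363]],
  [[0, 0.0186, -0.0005], [0, 0, 0.0363]],
  [[0, 0.0186, -0.0005], [0, 0, 0.0363]],
  [[0, 0.0186, -0.0005], [0, 0, 0.0363]],
  [[0, 0.0186, -0.0005], [0, 0, 0.0363]],
  [[0, 0.0186, -0.0005], [0, 0, 0.0363]],
  [[0, 0.0186, -0.0005], [0, 0, 0.0363]],
  [[0.0005, 0.0186, -0.0005], [0, 0, 0.0363]],
  [[0.0005, 0.0186, -0.0005], [0, 0, 0.0363]],
  [[0.0005, 0.0186, -0.0005], [0, 0, 0.0363]],
])

```text
time_s: 16.33
ee_pos: [379.1, 51.4, 228.5]
ee_rot: [-139.6, 0.2, -50.7]
force: [0.6, 0.3, -2.7]
gripper_width: 12.1
```

Request:
drive_tool([
  [[0.001, 0.0186, -0.0005], [0, 0, 0.0363]],
  [[0.001, 0.0186, -0.0005], [0, 0, 0.0363]],
  [[0.001, 0.0186, -0.0005], [0, 0, 0.0363]],
  [[0.0015, 0.0186, -0.0005], [0, 0, 0.0363]],
  [[0.0015, 0.0186, -0.0005], [0, 0, 0.0363]],
  [[0.0015, 0.0186, -0.0005], [0, 0, 0.0363]],
  [[0.0015, 0.0186, -0.0005], [0, 0, 0.0363]],
  [[0.0015, 0.0186, -0.0005], [0, 0, 0.0363]],
  [[0.002, 0.0186, -0.0005], [0, 0, 0.0363]],
  [[0.002, 0.01, -0.0005], [0, 0, 0.02]],
])

```text
time_s: 17.17
ee_pos: [393.1, 229.3, 223.5]
ee_rot: [-139.6, 0.3, -30.7]
force: [-0.5, -0.3, -3.4]
gripper_width: 11.8
```

```bash
python3 look.py wrist,top,scene g
python3 - <<'E'
from traj import *
from workcell import env
s=env.state(); t,Rt=tool(*poses[0]); print((t-s['ee_pos']).round(1), R.from_matrix(Rt@eul(s['ee_rot']).T).as_rotvec().round(3))
E
```

```text
{'time_s': 17.17, 'qpos': [6.05, -4.66, 128.14, 50.98, 42.18, 2.1], 'ee_pos': [393.07, 229.31, 223.51], 'ee_rot': [-139.59, 0.29, -30.71], 'force': [-0.49, -0.32, -3.42], 'gripper_width': 11.8}
[ 1.1 14.3 -0.6] [-0.003 -0.003  0.015]
```

View pics/wrist_g.png

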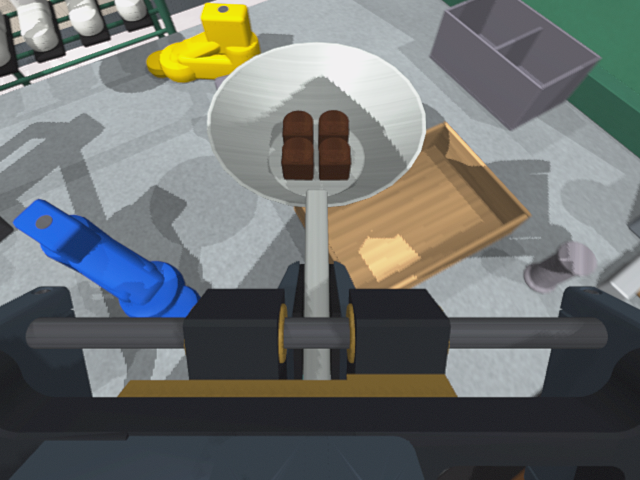

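View pics/top_g.png

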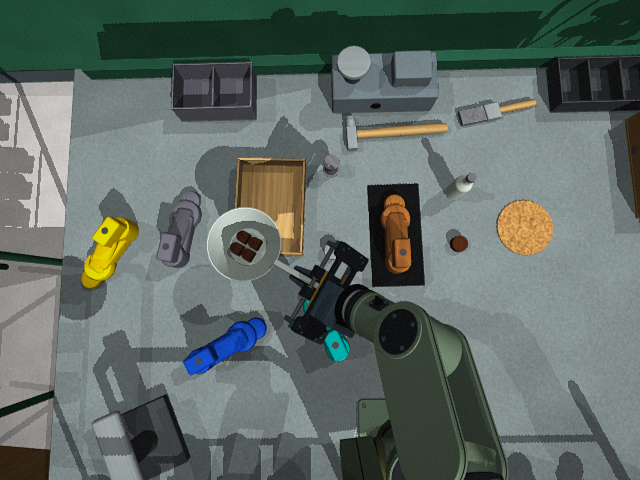

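Wrist view: bowl at the same pixels as at lift-off, so no slip, with the heels inside. Top view: pan at (243,243) by the tray, pad free at (525,228). Starting the tip.

Request:
drive_tool([
  [[-0.0012, 0.0021, -0.001], [0.018, 0.0545, -0.034]],
  [[-0.0012, 0.0021, -0.001], [0.018, 0.0545, -0.034]],
  [[-0.0008, 0.0023, -0.0003], [0.014, 0.056, -0.034]],
  [[-0.0008, 0.0023, -0.0003], [0.014, 0.056, -0.034]],
  [[-0.0002, 0.0024, 0.0002], [0.0105, 0.0575, -0.033]],
  [[-0.0002, 0.0024, 0.0002], [0.0105, 0.0575, -0.033]],
  [[0.0005, 0.0024, 0.0007], [0.007, 0.059, -0.0315]],
  [[0.0005, 0.0024, 0.0007], [0.007, 0.059, -0.0315]],
  [[0.0012, 0.0025, 0.001], [0.0035, 0.06, -0.03]],
  [[0.0012, 0.0025, 0.001], [0.0035, 0.06, -0.03]],
])

```text
time_s: 18.15
ee_pos: [392.8, 249.8, 224.9]
ee_rot: [-158.2, 28.2, -55.6]
force: [0.5, -0.2, -2.2]
gripper_width: 11.8
```

Request:
drive_tool([
  [[0.002, 0.0024, 0.0012], [0.0005, 0.061, -0.0275]],
  [[0.002, 0.0024, 0.0012], [0.0005, 0.061, -0.0275]],
  [[0.0028, 0.0024, 0.0012], [-0.0025, 0.062, -0.025]],
  [[0.0028, 0.0024, 0.0012], [-0.0025, 0.062, -0.025]],
  [[0.0037, 0.0023, 0.0011], [-0.0055, 0.063, -0.022]],
  [[0.0037, 0.0023, 0.0011], [-0.0055, 0.063, -0.022]],
  [[0.0045, 0.0022, 0.0007], [-0.0075, 0.064, -0.019]],
  [[0.0045, 0.0022, 0.0007], [-0.0075, 0.064, -0.019]],
  [[0.0053, 0.0021, 0.0003], [-0.0095, 0.0645, -0.0155]],
  [[0.0053, 0.0021, 0.0003], [-0.0095, 0.0645, -0.0155]],
])

```text
time_s: 18.98
ee_pos: [430.3, 272.5, 234.0]
ee_rot: [160.1, 35.5, -91.7]
force: [0.7, 0.1, -3.9]
gripper_width: 11.6
```

```bash
python3 look.py top,scene i
python3 - <<'E'
from traj import *
from workcell import env
s=env.state(); t,Rt=tool(*poses[10]); print((t-s['ee_pos']).round(1), R.from_matrix(Rt@eul(s['ee_rot']).T).as_rotvec().round(3))
E
python3 -c "
import cv2,numpy as np
a=cv2.resize(cv2.imread('pics/top_i.png')[130:330,180:400],None,fx=1.8,fy=1.8);b=cv2.resize(cv2.imread('pics/scene_i.png')[180:380,230:430],None,fx=1.8,fy=1.8)
cv2.imwrite('pics/c_i.png',np.hstack([a,b]))"
```

```text
{'time_s': 18.98, 'qpos': [7.85, 18.25, 98.68, 36.86, 82.63, 81.71], 'ee_pos': [430.32, 272.54, 234.04], 'ee_rot': [160.12, 35.51, -91.67], 'force': [0.67, 0.1, -3.87], 'gripper_width': 11.65}
[-1.5  1.5  0.5] [ 0.007 -0.003  0.005]
```

View pics/c_i.png

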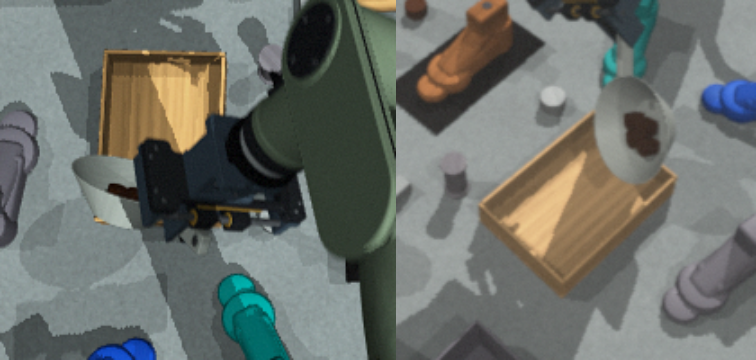

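Run:
```python
from h import *
from traj import *
S=env.camera_params('scene'); P,Rp=poses[10]
a=np.linspace(0,2*np.pi,121); rim=P+np.c_[76*np.cos(a),76*np.sin(a),50+0*a]@Rp.T
k=rim[:,2].argmin(); print(rim[k].round(0), proj(S,rim[k]).round(0), 'crop',((proj(S,rim[k])-[230,180])*1.8+[396,0]).round(0))
c=np.array([((proj(S,x)-[230,180])*1.8+[396,0]) for x in rim]); print(c.min(0).round(0),c.max(0).round(0))
```

```text
[529. 324.  80.] [347. 272.] crop [607. 165.]
[594.  73.] [669. 183.]
```

The pan's rim in the scene crop spans (595–672, 78–184), against a predicted (594–669, 73–183), so it's where I planned. Continuing to pour, slowly.

Request:
drive_tool([
  [[0.0062, -0.0022, 0.0029], [0.0145, 0.0395, 0]],
  [[0.0062, -0.0022, 0.0029], [0.0145, 0.0395, 0]],
  [[0.0063, -0.0023, 0.0024], [0.0145, 0.0395, 0]],
  [[0.0063, -0.0023, 0.0024], [0.0145, 0.0395, 0]],
  [[0.0065, -0.0023, 0.0018], [0.0145, 0.0395, 0]],
  [[0.0065, -0.0023, 0.0018], [0.0145, 0.0395, 0]],
  [[0.0066, -0.0024, 0.0012], [0.0145, 0.0395, 0]],
  [[0.0066, -0.0024, 0.0012], [0.0145, 0.0395, 0]],
  [[0.0067, -0.0025, 0.0005], [0.0145, 0.0395, 0]],
  [[0.0067, -0.0025, 0.0005], [0.0145, 0.0395, 0]],
])

```text
time_s: 19.92
ee_pos: [494.7, 249.2, 251.8]
ee_rot: [130.2, 39.7, -110.1]
force: [0.4, -0.3, -2.8]
gripper_width: 11.8
```

Request:
drive_tool([
  [[0.0067, -0.0024, 0], [0.0145, 0.0395, 0]],
  [[0.0067, -0.0024, 0], [0.0145, 0.0395, 0]],
  [[0.0067, -0.0024, -0.0006], [0.0145, 0.0395, 0]],
  [[0.0067, -0.0024, -0.0006], [0.0145, 0.0395, 0]],
  [[0.0066, -0.0024, -0.0012], [0.0145, 0.0395, 0]],
  [[0.0066, -0.0024, -0.0012], [0.0145, 0.0395, 0]],
  [[0.0065, -0.0023, -0.0018], [0.0145, 0.0395, 0]],
  [[0.0065, -0.0023, -0.0018], [0.0145, 0.0395, 0]],
  [[0.0063, -0.0023, -0.0024], [0.0145, 0.0395, 0]],
  [[0.0063, -0.0023, -0.0024], [0.0145, 0.0395, 0]],
])

```text
time_s: 20.75
ee_pos: [560.5, 225.8, 239.7]
ee_rot: [100.0, 35.7, -128.9]
force: [1.0, 0.3, -1.7]
gripper_width: 11.7
```

```bash
python3 look.py top,scene j; python3 -c "
import cv2,numpy as np
a=cv2.resize(cv2.imread('pics/top_j.png')[130:330,180:400],None,fx=1.8,fy=1.8);b=cv2.resize(cv2.imread('pics/scene_j.png')[180:380,230:430],None,fx=1.8,fy=1.8)
cv2.imwrite('pics/c_j.png',np.hstack([a,b]))"
```

```text
{'time_s': 20.75, 'qpos': [-1.42, 49.71, 71.18, 54.16, 123.02, 98.54], 'ee_pos': [560.54, 225.83, 239.71], 'ee_rot': [100.04, 35.68, -128.89], 'force': [0.95, 0.34, -1.69], 'gripper_width': 11.75}
```

View pics/c_j.png

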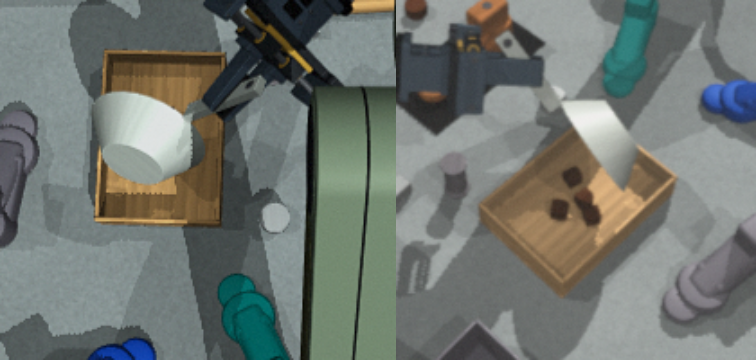

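The scene crop shows four dark blocks in the tray at (571,177), (583,196), (590,213) and (559,209). I'll hold a moment and look again.

Request:
drive_tool([
  [[0, 0, 0], [0, 0, 0]],
  [[0, 0, 0], [0, 0, 0]],
  [[0, 0, 0], [0, 0, 0]],
  [[0, 0, 0], [0, 0, 0]],
  [[0, 0, 0], [0, 0, 0]],
  [[0, 0, 0], [0, 0, 0]],
  [[0, 0, 0.003], [0, 0, 0]],
  [[0, 0, 0.004], [0, 0, 0]],
  [[0, 0, 0.004], [0, 0, 0]],
  [[0, 0, 0.004], [0, 0, 0]],
])

```text
time_s: 21.68
ee_pos: [560.2, 226.1, 254.8]
ee_rot: [100.0, 35.6, -128.8]
force: [0.3, 0.8, -3.4]
gripper_width: 11.2
```

```bash
python3 look.py scene k; python3 -c "
import cv2,numpy as np
b=cv2.resize(cv2.imread('pics/scene_k.png')[200:350,260:400],None,fx=4,fy=4)
cv2.imwrite('pics/c_k.png',b)"
```

```text
{'time_s': 21.68, 'qpos': [-1.36, 48.9, 70.58, 54.88, 123.92, 99.97], 'ee_pos': [560.16, 226.1, 254.85], 'ee_rot': [99.98, 35.6, -128.79], 'force': [0.31, 0.75, -3.37], 'gripper_width': 11.21}
```

View pics/c_k.png

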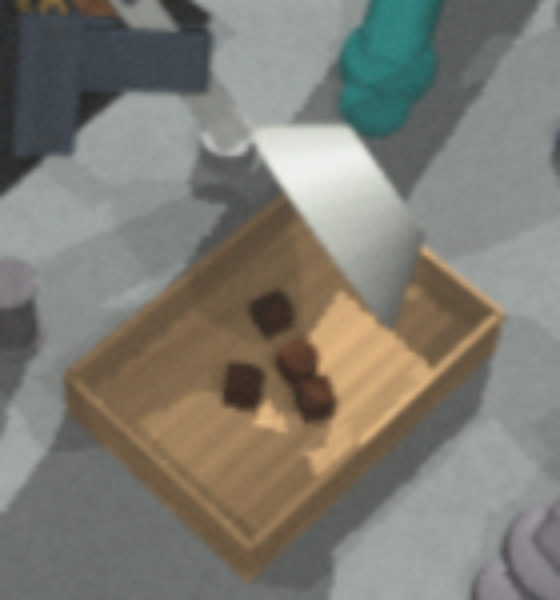

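All four blocks rest in the middle of the tray. Reversing the path.

Request:
drive_tool([
  [[-0.0127, 0.0046, 0.0048], [-0.029, -0.079, 0]],
  [[-0.013, 0.0047, 0.0036], [-0.029, -0.079, 0]],
  [[-0.0133, 0.0048, 0.0024], [-0.029, -0.079, 0]],
  [[-0.0134, 0.0049, 0.0013], [-0.029, -0.079, 0]],
  [[-0.0134, 0.0049, 0.0001], [-0.029, -0.079, 0]],
  [[-0.0134, 0.0049, -0.0011], [-0.029, -0.079, 0]],
  [[-0.0133, 0.0048, -0.0023], [-0.029, -0.079, 0]],
  [[-0.013, 0.0047, -0.0035], [-0.029, -0.079, 0]],
  [[-0.0127, 0.0046, -0.0047], [-0.029, -0.079, 0]],
  [[-0.0123, 0.0045, -0.0058], [-0.029, -0.079, 0]],
])

```text
time_s: 22.57
ee_pos: [428.8, 273.7, 249.8]
ee_rot: [160.6, 35.5, -91.3]
force: [-0.2, 1.7, -1.9]
gripper_width: 12.0
```

Request:
drive_tool([
  [[-0.0053, -0.0015, 0.002], [0.0095, -0.0645, 0.016]],
  [[-0.0053, -0.0015, 0.002], [0.0095, -0.0645, 0.016]],
  [[-0.0045, -0.0015, 0.002], [0.0075, -0.064, 0.0195]],
  [[-0.0045, -0.0015, 0.002], [0.0075, -0.064, 0.0195]],
  [[-0.0037, -0.0016, 0.001], [0.0055, -0.063, 0.0225]],
  [[-0.0037, -0.0016, 0.001], [0.0055, -0.063, 0.0225]],
  [[-0.0028, -0.0017, 0], [0.0025, -0.062, 0.0255]],
  [[-0.0028, -0.0017, 0], [0.0025, -0.062, 0.0255]],
  [[-0.002, -0.0017, -0.0012], [-0.0005, -0.061, 0.028]],
  [[-0.002, -0.0017, -0.0012], [-0.0005, -0.061, 0.028]],
])

```text
time_s: 23.4
ee_pos: [391.6, 257.6, 256.9]
ee_rot: [-158.0, 28.0, -55.0]
force: [0.0, 0.3, -2.9]
gripper_width: 12.0
```

Request:
drive_tool([
  [[-0.0012, -0.0018, -0.001], [-0.0035, -0.06, 0.0305]],
  [[-0.0012, -0.0018, -0.001], [-0.0035, -0.06, 0.0305]],
  [[-0.0005, -0.0017, -0.0007], [-0.007, -0.059, 0.032]],
  [[-0.0005, -0.0017, -0.0007], [-0.007, -0.059, 0.032]],
  [[0.0002, -0.0017, -0.0002], [-0.0105, -0.0575, 0.0335]],
  [[0.0002, -0.0017, -0.0002], [-0.0105, -0.0575, 0.0335]],
  [[0.0008, -0.0016, 0.0003], [-0.014, -0.056, 0.0345]],
  [[0.0008, -0.0016, 0.0003], [-0.014, -0.056, 0.0345]],
  [[0.0012, -0.0014, 0.001], [-0.018, -0.0545, 0.035]],
  [[0.0012, -0.0014, 0.001], [-0.018, -0.0545, 0.035]],
])

```text
time_s: 24.23
ee_pos: [392.5, 241.4, 255.3]
ee_rot: [-139.8, 0.0, -30.3]
force: [-0.2, -0.2, -2.1]
gripper_width: 11.5
```

```bash
python3 look.py wrist m
python3 - <<'E'
from traj import *
from h import *
s=env.state(); t,Rt=tool(*poses[0]); print('to level pose',(t-s['ee_pos']).round(1), R.from_matrix(Rt@eul(s['ee_rot']).T).as_rotvec().round(3))
# pad centre from top_g and scene_f, scene_j
for n,roi in (('top_g',(490,195,560,260)),('scene_j',(165,140,235,190)),('top_j',(490,195,560,260))):
    p=dict(np.load(f'pics/{n}.npz')); im=cv2.imread(f'pics/{n}.png'); h=cv2.cvtColor(im,cv2.COLOR_BGR2HSV)
    m=((h[...,0]>6)&(h[...,0]<20)&(h[...,1]>90)).astype(np.uint8); mm=np.zeros_like(m); x0,y0,x1,y1=roi; mm[y0:y1,x0:x1]=m[y0:y1,x0:x1]
    c=max(cv2.findContours(mm,0,1)[0],key=cv2.contourArea)
    pts=np.array([onz(p,u,v,4)[:2] for u,v in cv2.convexHull(c)[:,0]],np.float32); print(n,np.round(cv2.fitEllipse(pts)[:2],1).tolist(),cv2.minEnclosingCircle(pts))
E
```

```text
{'time_s': 24.23, 'qpos': [8.59, -6.72, 124.42, 45.8, 44.46, 10.32], 'ee_pos': [392.53, 241.35, 255.34], 'ee_rot': [-139.83, 0.04, -30.34], 'force': [-0.24, -0.16, -2.15], 'gripper_width': 11.5}
to level pose [  2.6   1.  -32.5] [ 0.003 -0.     0.004]
top_g [[510.4, -329.5], [138.9, 139.2]] ((510.47381591796875, -329.4537048339844), 70.0533447265625)
scene_j [[488.1, -268.9], [7.5, 33.8]] ((487.7750244140625, -269.3072204589844), 16.784870147705078)
top_j [[510.2, -330.8], [136.1, 138.7]] ((510.53558349609375, -329.51165771484375), 69.98098754882812)
```

View pics/wrist_m.png

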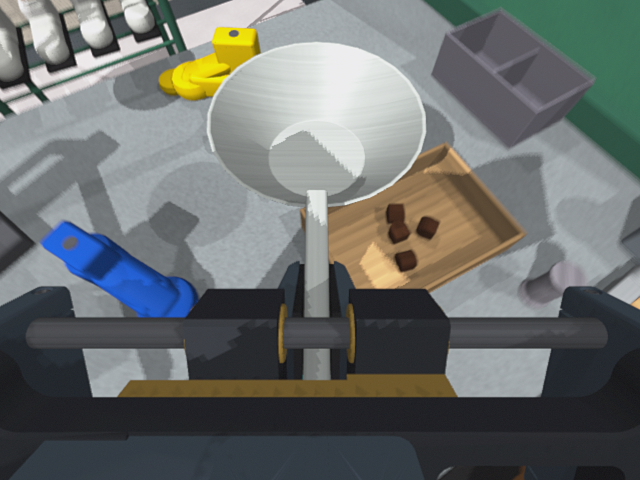

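Wrist view: the pan is empty and upright in the grip, bowl pixels unchanged, and four heels lie in the tray around (400,235). I'll check the pad centre with the wrist frame too.

Run:
```python
from traj import *
from h import *
from scipy.optimize import least_squares
def circ(pts):
    f=lambda c:np.hypot(pts[:,0]-c[0],pts[:,1]-c[1])-c[2]
    return least_squares(f,[512,-325,70],loss='soft_l1').x
for n,roi in (('wrist_f',(255,205,395,262)),):
    p=dict(np.load(f'pics/{n}.npz')); im=cv2.imread(f'pics/{n}.png'); h=cv2.cvtColor(im,cv2.COLOR_BGR2HSV)
    m=((h[...,0]>6)&(h[...,0]<20)&(h[...,1]>90)).astype(np.uint8)
    pts=[]
    for v in range(212,258,3):
        u=np.where(m[v,250:400])[0]
        if len(u): 
            for e in (u.min()+250,u.max()+250): pts.append(onz(p,e,v,4)[:2])
    pts=np.array(pts); print('pad wrist',circ(pts).round(1))
# pan rim in wrist_e (resting, rim z=54) & top0
p=dict(np.load('pics/wrist_e.npz'))
print('rim wrist_e L,R,far,near',[onz(p,u,v,54).round(1)[:2].tolist() for u,v in ((205,122),(421,124),(313,45),(313,209))])
for n,roi in (('top0',None),):
    p=env.camera_params('top'); im=cv2.imread('pics/top0.png'); g=im[182:262,490:570].astype(int); 
P,Rp=P0-[0,0,100],rz(np.radians(-2.46)); t0,R0=tool(P,Rp); print('tool at P',P,t0.round(1))
```

```text
pad wrist [ 512.4 -331.3   69. ]
rim wrist_e L,R,far,near [[515.4, -248.3], [506.9, -396.9], [592.1, -325.9], [442.9, -320.3]]
tool at P [ 516.4 -322.5    4. ] [ 392.8 -317.2   47.5]
```

Request:
drive_tool([
  [[-0.0015, -0.02, 0], [0, 0, -0.04]],
  [[-0.0015, -0.0288, 0], [0, 0, -0.055]],
  [[-0.0015, -0.0288, 0], [0, 0, -0.055]],
  [[-0.0015, -0.0288, 0], [0, 0, -0.055]],
  [[-0.0015, -0.0288, 0], [0, 0, -0.055]],
  [[-0.0015, -0.0288, 0], [0, 0, -0.055]],
  [[-0.0015, -0.0288, 0], [0, 0, -0.055]],
  [[-0.0015, -0.0288, 0], [0, 0, -0.055]],
  [[-0.0015, -0.0288, 0], [0, 0, -0.055]],
  [[-0.0015, -0.0288, 0], [0, 0, -0.055]],
])

```text
time_s: 25.12
ee_pos: [378.1, -38.7, 255.7]
ee_rot: [-139.8, 0.2, -61.3]
force: [1.0, -0.0, -2.8]
gripper_width: 11.6
```

Request:
drive_tool([
  [[0.001, -0.0288, 0], [0, 0, -0.055]],
  [[0.001, -0.0288, 0], [0, 0, -0.055]],
  [[0.001, -0.0288, 0], [0, 0, -0.055]],
  [[0.001, -0.0288, 0], [0, 0, -0.055]],
  [[0.001, -0.0288, 0], [0, 0, -0.055]],
  [[0.001, -0.0288, 0], [0, 0, -0.055]],
  [[0.001, -0.0288, 0], [0, 0, -0.055]],
  [[0.001, -0.0288, 0], [0, 0, -0.055]],
  [[0.001, -0.0288, 0], [0, 0, -0.055]],
  [[0.001, -0.02, 0], [0, 0, -0.04]],
])

```text
time_s: 25.95
ee_pos: [388.9, -319.0, 255.6]
ee_rot: [-139.8, 0.1, -92.1]
force: [-0.4, -0.6, -2.6]
gripper_width: 11.6
```

```bash
cat > tgt.py <<'E'
from ik import *
from workcell import env
s=env.state(); print('shift',(np.array([388,-326.3,48])-s['ee_pos']).round(1),'turn',R.from_matrix(eul([-139.61,.24,-92.46])@eul(s['ee_rot']).T).as_rotvec().round(4),'t',s['time_s'],'F',s['force'].round(1))
E
python3 look.py; python3 tgt.py
```

```text
{'time_s': 25.95, 'qpos': [-62.9, 0.1, 118.21, 47.08, 50.38, 1.72], 'ee_pos': [388.88, -318.97, 255.6], 'ee_rot': [-139.84, 0.14, -92.06], 'force': [-0.39, -0.63, -2.59], 'gripper_width': 11.6}
shift [  -0.9   -7.3 -207.6] turn [ 0.0016 -0.0041 -0.0071] t 25.95 F [-0.4 -0.6 -2.6]
```

Lowering about 150 mm with the correction first, then I'll look.

Request:
drive_tool([
  [[-0.0001, -0.0008, -0.008], [0, 0, 0]],
  [[-0.0001, -0.0007, -0.018], [0, 0, 0]],
  [[-0.0001, -0.0007, -0.018], [0, 0, 0]],
  [[-0.0001, -0.0007, -0.018], [0, 0, -0.003]],
  [[-0.0001, -0.0007, -0.018], [0, 0, -0.003]],
  [[-0.0001, -0.0007, -0.018], [0, 0, 0]],
  [[-0.0001, -0.0007, -0.018], [0, 0, 0]],
  [[-0.0001, -0.0007, -0.018], [0, 0, 0]],
  [[0, -0.0007, -0.012], [0, 0, 0]],
  [[0, -0.0006, -0.006], [0, 0, 0]],
])

```text
time_s: 26.78
ee_pos: [387.7, -322.3, 101.5]
ee_rot: [-139.9, 0.3, -92.1]
force: [-0.8, -0.2, -2.5]
gripper_width: 11.8
```

```bash
python3 look.py scene,wrist n; python3 tgt.py;  python3 -c "
import cv2
s=cv2.imread('pics/scene_n.png');cv2.imwrite('pics/c_n.png',cv2.resize(s[100:220,140:280],None,fx=5,fy=5,interpolation=2))"
```

```text
{'time_s': 26.78, 'qpos': [-63.26, 13.82, 131.31, 71.84, 36.51, -31.96], 'ee_pos': [387.75, -322.3, 101.49], 'ee_rot': [-139.95, 0.29, -92.14], 'force': [-0.77, -0.23, -2.54], 'gripper_width': 11.8}
shift [  0.1  -3.7 -54.1] turn [-0.001  -0.0055 -0.0055] t 26.8833 F [ 0.2 -0.5 -1.9]
```

View pics/c_n.png

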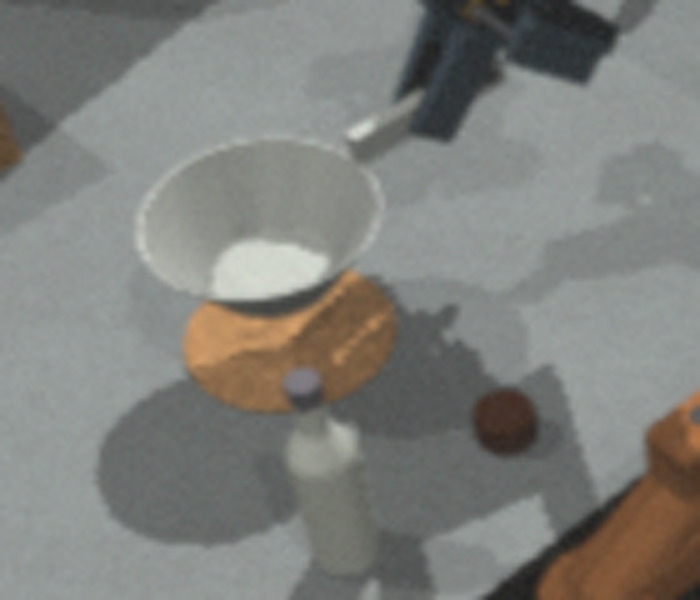

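The pan hangs level over the pad, bowl at (260,220) in the crop, and the bystanders are untouched. Lowering gently.

Request:
drive_tool([
  [[0, -0.0008, -0.007], [0, -0.001, -0.001]],
  [[0, -0.0008, -0.009], [0, -0.001, -0.001]],
  [[0, -0.0008, -0.009], [0, -0.001, -0.001]],
  [[0, -0.0008, -0.008], [0, -0.001, -0.001]],
  [[0, -0.0005, -0.006], [0, -0.001, -0.001]],
  [[0, 0, -0.005], [0, 0, 0]],
  [[0, 0, -0.003], [0, 0, 0]],
  [[0, 0, -0.002], [0, 0, 0]],
  [[0, 0, 0], [0, 0, 0]],
  [[0, 0, 0], [0, 0, 0]],
])

```text
time_s: 27.72
ee_pos: [388.4, -328.0, 54.8]
ee_rot: [-139.5, 0.1, -92.5]
force: [1.5, -0.2, -2.3]
gripper_width: 11.9
```

```bash
python3 look.py; python3 tgt.py
```

```text
{'time_s': 27.72, 'qpos': [-63.66, 19.99, 134.14, 84.86, 34.84, -47.88], 'ee_pos': [388.4, -328.0, 54.84], 'ee_rot': [-139.54, 0.06, -92.46], 'force': [1.5, -0.2, -2.29], 'gripper_width': 11.89}
shift [-0.4  1.7 -6.8] turn [ 0.0033  0.0012 -0.0001] t 27.7167 F [ 1.5 -0.2 -2.3]
```

Request:
drive_tool([
  [[0, 0.0005, -0.0015], [0, 0, 0]],
  [[0, 0.0005, -0.0015], [0, 0, 0]],
  [[0, 0, -0.0015], [0, 0, 0]],
  [[0, 0, -0.001], [0, 0, 0]],
  [[0, 0, -0.0007], [0, 0, 0]],
  [[0, 0, -0.0005], [0, 0, 0]],
  [[0, 0, 0], [0, 0, 0]],
  [[0, 0, 0], [0, 0, 0]],
  [[0, 0, 0], [0, 0, 0]],
  [[0, 0, 0], [0, 0, 0]],
])

```text
time_s: 28.55
ee_pos: [388.4, -327.0, 48.0]
ee_rot: [-139.5, 0.1, -92.4]
force: [1.1, -0.2, -1.3]
gripper_width: 11.6
```

```bash
python3 tgt.py
```

```text
shift [-0.4  0.7  0. ] turn [ 0.003   0.0013 -0.0002] t 28.55 F [ 1.1 -0.2 -1.3]
```

Request:
drive_tool([
  [[0, 0, -0.0004], [0, 0, 0]],
  [[0, 0, -0.0004], [0, 0, 0]],
  [[0, 0, 0], [0, 0, 0]],
  [[0, 0, 0], [0, 0, 0]],
  [[0, 0, 0], [0, 0, 0]],
  [[0, 0, 0], [0, 0, 0]],
  [[0, 0, 0], [0, 0, 0]],
  [[0, 0, 0], [0, 0, 0]],
  [[0, 0, 0], [0, 0, 0]],
  [[0, 0, 0], [0, 0, 0]],
])

```text
time_s: 29.38
ee_pos: [388.6, -327.0, 47.6]
ee_rot: [-139.5, 0.1, -92.5]
force: [-2.9, 0.9, 5.6]
gripper_width: 11.8
```

Request:
drive_tool([
  [[0, 0, 0], [0, 0, 0]],
  [[0, 0, 0], [0, 0, 0]],
  [[0, 0, 0], [0, 0, 0]],
  [[0, 0, 0], [0, 0, 0]],
  [[0, 0, 0], [0, 0, 0]],
  [[0, 0, 0], [0, 0, 0]],
  [[0, 0, 0], [0, 0, 0]],
  [[0, 0, 0], [0, 0, 0]],
  [[0, 0, 0], [0, 0, 0]],
  [[0, 0, 0], [0, 0, 0]],
], claw=0.6, force=20)

```text
time_s: 30.22
ee_pos: [388.2, -326.9, 47.0]
ee_rot: [-139.6, 0.1, -92.5]
force: [0.1, 0.1, -0.2]
gripper_width: 54.7
```

```bash
python3 look.py wrist o
```

```text
{'time_s': 30.22, 'qpos': [-63.6, 20.99, 134.7, 87.09, 34.7, -50.54], 'ee_pos': [388.23, -326.95, 46.97], 'ee_rot': [-139.56, 0.08, -92.46], 'force': [0.1, 0.11, -0.2], 'gripper_width': 54.65}
```

View pics/wrist_o.png

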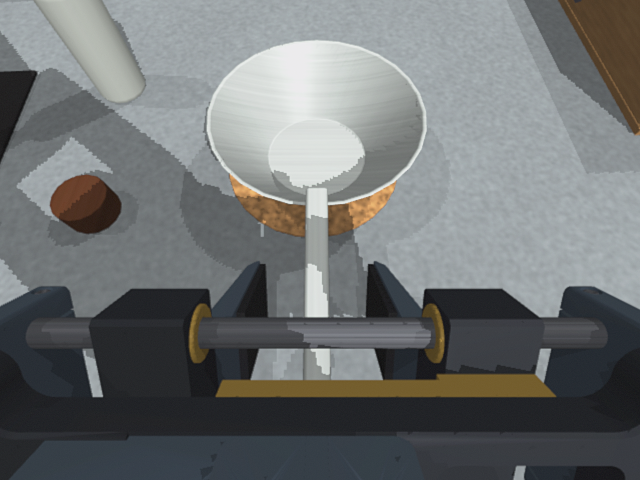

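The pan is released and upright, with the cork showing evenly on both sides (231 and 396 around u≈316). Backing out along the tool axis.

Request:
drive_tool([
  [[-0.003, 0, 0.0036], [0, 0, 0]],
  [[-0.0064, -0.0003, 0.0076], [0, 0, 0]],
  [[-0.0064, -0.0003, 0.0076], [0, 0, 0]],
  [[-0.0064, -0.0003, 0.0076], [0, 0, 0]],
  [[-0.0064, -0.0003, 0.0076], [0, 0, 0]],
  [[-0.0064, -0.0003, 0.0076], [0, 0, 0]],
  [[-0.0064, -0.0003, 0.0076], [0, 0, 0]],
  [[-0.003, 0, 0.02], [0, 0, 0]],
  [[0, 0, 0.025], [0, 0, 0]],
  [[0, 0, 0.02], [0, 0, 0]],
])

```text
time_s: 31.1
ee_pos: [343.2, -328.7, 162.5]
ee_rot: [-139.6, 0.1, -92.5]
force: [1.2, -1.5, -0.0]
gripper_width: 54.7
```

Request:
drive_tool([
  [[0, 0, 0.02], [0, 0, 0]],
  [[0, 0, 0.02], [0, 0, 0]],
  [[0, 0, 0.02], [0, 0, 0]],
  [[0, 0, 0], [0, 0, 0]],
  [[0, 0, 0], [0, 0, 0]],
  [[0, 0, 0], [0, 0, 0]],
  [[0, 0, 0], [0, 0, 0]],
  [[0, 0, 0], [0, 0, 0]],
  [[0, 0, 0], [0, 0, 0]],
  [[0, 0, 0], [0, 0, 0]],
])

```text
time_s: 31.93
ee_pos: [343.7, -328.5, 220.5]
ee_rot: [-139.6, 0.2, -92.5]
force: [-0.1, 0.5, -0.7]
gripper_width: 54.6
```

```bash
python3 look.py top,scene z
python3 - <<'E'
from h import *
a=cv2.imread('pics/top0.png');b=cv2.imread('pics/top_z.png')
p=dict(np.load('pics/top_z.npz'))
cv2.imwrite('pics/c_z.png',cv2.resize(b[180:310,440:600],None,fx=4.5,fy=4.5,interpolation=2))
E
```

```text
{'time_s': 31.93, 'qpos': [-70.36, 1.31, 123.0, 50.67, 51.02, -9.43], 'ee_pos': [343.73, -328.53, 220.48], 'ee_rot': [-139.6, 0.15, -92.46], 'force': [-0.14, 0.55, -0.72], 'gripper_width': 54.57}
```

View pics/top_z.png

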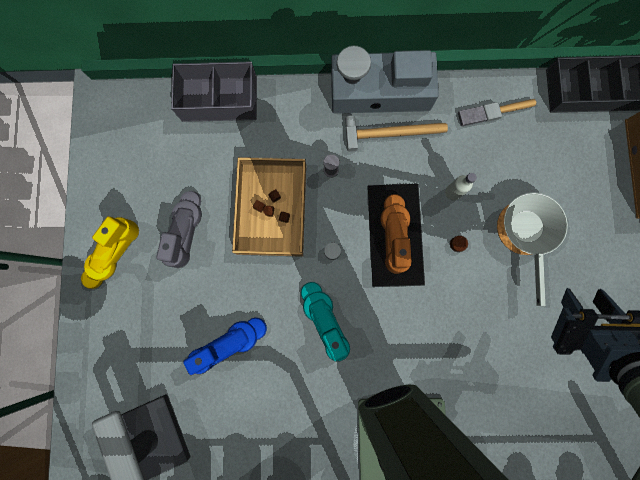

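View pics/scene_z.png

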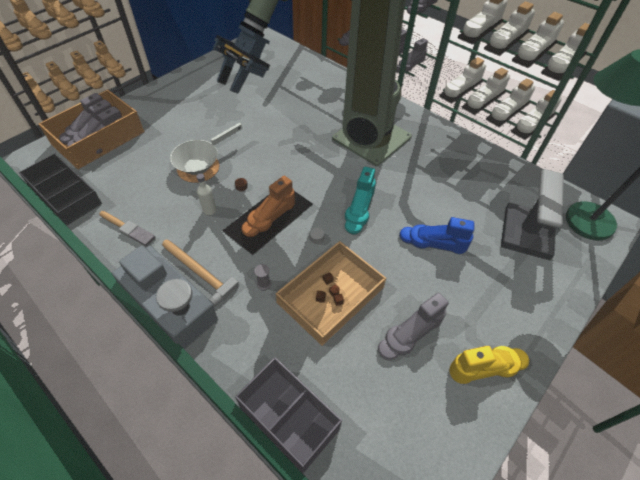

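View pics/c_z.png

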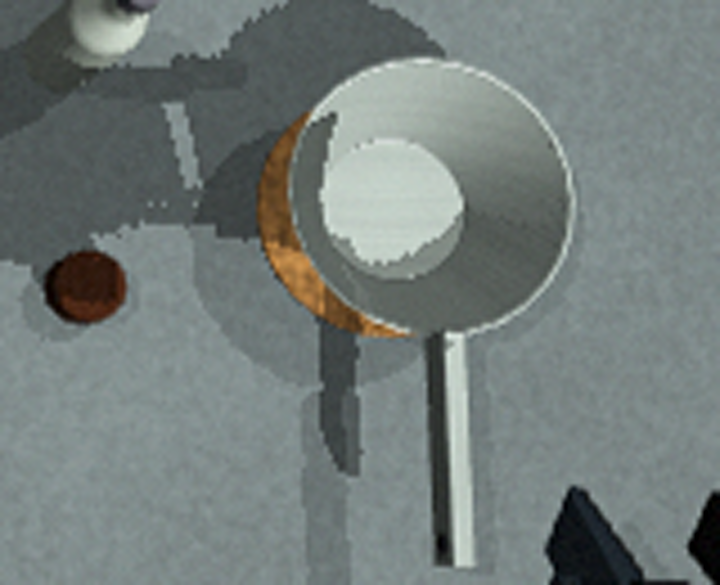

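Run:
```python
from h import *
p=dict(np.load('pics/top_z.npz'));s=dict(np.load('pics/scene_z.npz'))
C=lambda x,y:((x+.5)/4.5-.5+440,(y+.5)/4.5-.5+180)
g=lambda L,z:np.array([onz(p,*C(*q),z)[:2] for q in L])
r=g([(290,195),(577,200),(433,58),(433,334)],54); print('rim now',r.round(1).tolist(),'c',(r[0,1]+r[1,1])/2,(r[2,0]+r[3,0])/2)
r=g([(267,190),(554,190),(410,52),(410,328)],54); print('rim before',(r[0,1]+r[1,1])/2,(r[2,0]+r[3,0])/2)
f=g([(322,200),(465,205),(395,138),(395,279)],8); print('floor now',f.round(1).tolist(),(f[0,1]+f[1,1])/2,(f[2,0]+f[3,0])/2)
f=g([(307,195),(442,195),(375,126),(375,270)],8); print('floor before',(f[0,1]+f[1,1])/2,(f[2,0]+f[3,0])/2)
im=cv2.imread('pics/scene_z.png');cv2.imwrite('pics/c_z2.png',cv2.resize(im[130:190,160:245],None,fx=8,fy=8,interpolation=2))
```

```text
rim now [[513.8, -258.5], [508.0, -409.9], [586.9, -340.5], [437.9, -327.9]] c -334.1705359400439 512.3979462749517
rim before -322.3647794796235 515.8924886632819
floor now [[517.6, -294.9], [513.2, -373.6], [551.9, -338.1], [472.5, -331.6]] -334.2154261799574 512.2024486813166
floor before -324.078258502489 518.3556339520135
```

View pics/c_z2.png

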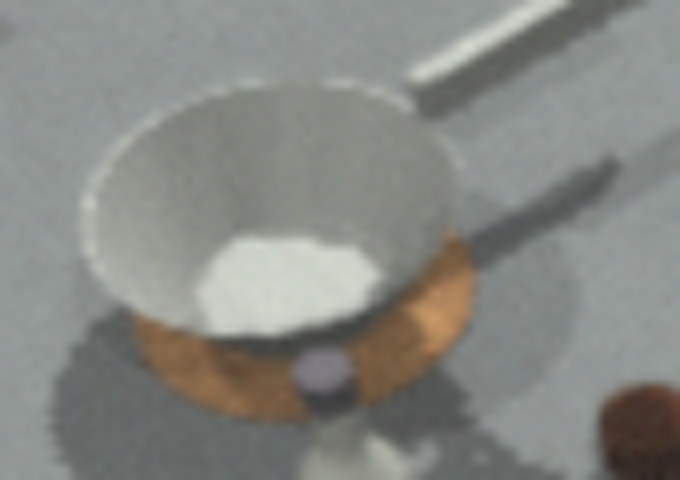

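Run:
```python
from workcell import env
print(env.job_done())
```

```text
the job is handed in; nothing more can be done
None
```

The job is done and handed in at about 32 s of the 67 s allowed; no verdict was reported.

- **Last:** I lifted the brown last out of the tray by its ankle. It now stands upright, lengthwise and wholly on the black mat, and it is released.
- **Heel blocks:** I took the pan by its handle and tipped it to about 114° over the tray. The last top and scene pictures show all four blocks in the tray.
- **Pan:** It stands empty and upright on the cork pad. From the top view, its centre is at about (512, -334), against a pad centre of about (512, -330). That is about 4 mm off the middle, because the pan came down about 4 mm further in y than I aimed for. I judged this close enough and did not correct it.
- **Rest of the bench:** By eye, the spool, bottle, tin, wax, hammer and the other lasts look the same in the first and last pictures. I did not measure them. The gripper is clear of everything, and the contact forces I read stayed under 7 N.

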